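# Pack the rivet case and hang its lift-off door

## Robot

A 6-joint arm with a two-finger parallel gripper is mounted at the origin on a cart in front of the work surface, level with it; the furniture and walls round the work are solid. World frame = base frame: x ahead of the robot, y to its left, z up, the work surface at z = 0. Lengths are in m, angles in rad, forces in N, time in s.
With the tool pointing down it reaches from about 0.375 to 0.925 m from the base axis. Payload 5.7 kg.
Tool frame: the origin (TCP) lies at the very end of the fingers, on their centre line; the grasp point (between the pads) lies behind it (hold_point_z is the z of the grasp point in the tool frame, in m); z points along the fingers, y is the direction in which the jaws open and shut (so a half turn about z gives the same grasp; the last joint's range is limited). The gripper opens to 88 mm and grips with 3 to 60 N. Pads are 20 mm wide; open, the fingers measure 115 mm over their backs; the gripper's body (75 mm by 178 mm) begins 61 mm behind the grasp point.
Start: joints at [1.133, 0.359, 1.51, -0, 1.272, -0.115], TCP at [0.19, 0.569, 0.223] pointing down, gripper open.
Joint ranges: [-2.97, 2.97], [-1.01, 2.36], [0.21, 2.38], [-0.96, 4.11], [0.2, 2.71], [-2.98, 2.98]. Speed limits (rad/s): [2.39, 2.39, 3.14, 3.14, 3.14, 3.14].

## Interface

Orientations are given as a unit quaternion [w, x, y, z].
In Python, from cell import * gives the robot as it stands.
- The arm moves only by the tool drive_tool, never from a script. Its argument "targets" is a list of rows, each a list of 3 entries, a list of its own where there are three numbers: the opening in per cent of the stroke, from 0 (shut) to 100 (fully open), then the shift along the tool's x, y, z in units of 50 mm (1.0 is 50 mm), then the turn, a rotation vector about the tool's x, y, z in units of 6 degrees (1.0 is 6 degrees). A call has 1 to 12 rows; each row shifts and turns the commanded pose from where the row before left it, along the tool's axes as they then stand; what a row does not reach is not made up. A row lasts 1/10 s, in which the tool goes at most 50 mm and 8.59 degrees, less where a joint would pass 70% of its speed; a pose out of reach is approached as far as the arm can. A call is refused whole if a number of a shift passes 1 or a number of a turn 1, either way. A call with a gripper value outside its range is refused whole. The fingers move at their own pace and stop on an object; the grip force is fixed at half the most. Time passes only in rows, so rows that do not move let the fingers close. It gives the time, the measured TCP pose, the force and the opening at its end, in the units of the state.
- observe(): the state, without advancing time (a new reading comes with each control period).
- capture(name): name is "side" or "top"; returns the picture (480x640x3 uint8, red, green, blue); there is no depth.
- calibration(name): a dict with "fx", "fy", "cx", "cy" (pixels), "distortion" ([k1, k2, p1, p2, k3] as OpenCV has them; the pictures are not rectified), "world_from_camera" (4x4, takes a point from camera to world coordinates). Camera axes: x right, y up, looking along -z (the intrinsics and any distortion apply to the point x, -y, -z); pixel columns grow to the right and rows downward; lengths in m; the calibration is good to about 2 mm. A picture is of the moment at which its call begins. calibration takes no time and is no camera call.
- job_done(): hands the job in, once; it reports no verdict.
The state is a dict: "clock": time; "joint_positions": joint angles; "qvel": joint speeds; "joint_torque": joint torques, N m; "position": TCP position; "tcp_rot": TCP orientation; "wrist_force": force on the tool from outside, world axes, zero at the start; "torque": the same for the moment, N m; "opening": finger opening in m.
Only numpy, scipy, OpenCV 4.12 (cv2) and the standard library are available. Lean on these libraries where they do the work, as an engineer would, in place of code of your own. Each camera call takes 0.05 s, during which the arm holds its last target. There are 200 camera calls.

## Task

Pack the rivet case. Draw the carrier all the way out along its rail to the outer detent, stand every rivet jar upright in a bay of its own on the carrier, and push the carrier fully home into the case; then take the door out of its stand, hang it with both hinge knuckles fully down on their pins, and with the door shut turn the latch fully across it. Leave the wooden edge slicker and the thread spool where they are.

Things in the scene. Friction and masses are not known exactly. Their poses are not given: they have to be found in the camera images.
- case: plywood rivet case, open at top and front, 134 mm deep (x), 208 wide (y), 105 high, fixed. Origin on the table, mid front opening; x into the case (away from the robot), y to its left, z up. A rail 20 mm high runs 165 mm out of the front. Hinge pins stand at the left of the opening, the latch at the right; a small rest, 27.5 mm high, at the right carries the door's free end
- carrier (a joint): travel of the carrier along the rail, m: 0 = fully home in the case (a spring detent holds it there), 0.165 = fully out at the loading station (outer detent). Sliding takes 2 to 8 N. The carrier is a plywood tray 110 mm (x) by 178 mm (y) with a handle at its front and three bays in a row across; it cannot lift off the rail
- carrier_handle (a point): upright round brass handle post of the carrier, 16 mm thick, top 100 mm above the table; this point is on its axis 85 mm above the table. It moves with the carrier. The nearest bay fence is 30 mm behind its axis
- bay_left (a point): centre of the floor of the left bay of the carrier (floor 30 mm above the table); x axis into the case, y to its left, z up. Each bay is 58 mm (x) by 54 mm (y) inside, with fences 12 mm high; bays are 58 mm apart along y
- bay_mid (a point): centre of the floor of the middle bay of the carrier (floor 30 mm above the table); x axis into the case, y to its left, z up. Each bay is 58 mm (x) by 54 mm (y) inside, with fences 12 mm high; bays are 58 mm apart along y
- bay_right (a point): centre of the floor of the right bay of the carrier (floor 30 mm above the table); x axis into the case, y to its left, z up. Each bay is 58 mm (x) by 54 mm (y) inside, with fences 12 mm high; bays are 58 mm apart along y
- jar_a_centre (a point): an upright round glass jar of copper rivets with a yellow lid, 47 mm across and 50 mm high, 0.09 kg; this point is its centre, half-way up, z axis up; None when absent. Jars a, b and c look alike
- jar_b_centre (a point): an upright round glass jar of copper rivets with a yellow lid, 47 mm across and 50 mm high, 0.09 kg; this point is its centre, half-way up, z axis up; None when absent. Jars a, b and c look alike
- jar_c_centre (a point): an upright round glass jar of copper rivets with a yellow lid, 47 mm across and 50 mm high, 0.09 kg; this point is its centre, half-way up, z axis up; None when absent. Jars a, b and c look alike
- door_grip (a point): centre of the wooden grip block on top of the door: block 60 mm long (y), 16 mm thick (x), 37 mm high; this point is 18 mm below its top, 18 mm above the panel's top edge and 110 mm above the panel's bottom edge. Axes are the door's
- knuckle_low (a point): centre of the lower end of the lower hinge knuckle on the door: a steel ring 22 mm across, hole 13 mm, 18 mm long, 115 mm along the door's y from its middle and 12 mm above its bottom edge; door's axes
- knuckle_high (a point): same for the upper knuckle, 56 mm above the lower
- pin_low (a point): foot of the lower hinge pin (40 mm above the table): upright, 9 mm thick, 16 mm high, tapered tip, on a bracket. When the door is hung, knuckle_low meets this point. As the lower knuckle must pass under the upper bracket, bring the door in level from the front, 17 to 31 mm above its hung height (24 is best), then lower it straight down
- pin_high (a point): foot of the upper hinge pin, same size, exactly 56 mm above pin_low; the bracket under it is 6 mm thick; knuckle_high meets it when hung
- latch (a joint): angle of the latch bar, rad: 0 = fully across the front of the shut door (a stop), growing as it opens, counter-clockwise from above; starts at 1.5 to 2, moves at under 2 N, stays where it is left. At angle a the knob lies at 42 mm x (-sin a, cos a) from latch_pivot in the case's x, y
- latch_knob (a point): upright round knob on the latch bar, 15 mm thick, top 165 mm above the table; this point is on its axis 152 mm above the table
- latch_pivot (a point): point on the vertical axis of the latch, 152 mm above the table; fixed to the case
- slicker_centre (a point): turned wooden edge slicker standing upright, 28 mm across and 69 mm high, centre; not to be moved
- spool_centre (a point): upright thread spool, black thread, 36 mm across and 75 mm high, centre; not to be moved
- door: the lift-off door: a plywood panel 200 mm long (y), 92 mm high, 14 mm thick, 0.25 kg, with a grip block on top. Origin at the middle of its bottom edge; x through it from front to back face, y along it to the hinge knuckles, z up. It starts upright in the slots (26 mm deep) of a low stand: lift 30 mm to free it. Hung and shut, its axes are parallel to the case's, its bottom 28 mm above the table
Things that resemble listed ones, but are neither listed nor needed, are in the scene too. What is shaped like the part that bears jar_b_centre but red or turquoise is not meant.

How it is judged:
By the outcome, as a careful person would: the job done as asked, in the order asked, and still so for the second after the job is handed in, with the robot touching nothing.
Of jar_a, jar_b, jar_c only 2 to 3 are there at a start; the rules pass over those that are not, and their reading is None.
At some moment in a run one of jar_a, jar_b, jar_c may be knocked a few centimetres aside while the robot is not near it.
It also fails if it takes over 210 s, if anything falls off the work surface, if the arm or the gripper's body presses on something with over 40 N, if the wrist force passes 120 N, or if a joint passes its speed limit or range.

## Working session

There is one attempt and no reset: what is moved stays moved. The work goes in short steps, Python scripts to look and compute and a tool call to move; the robot and the scene stay as the last step left them, time stands still between calls to the robot, and variables do not carry over. Pictures are saved under pics/ and viewed, about 12 in all and at most 16, crops included, and the job is handed in when it is done.

Besides the shell and the picture viewer there is one more tool, called after "Emit:" as a command line: name --argument value ..., lists and objects as JSON in quotes. drive_tool: Moves the arm, as the interface text tells. Its arguments: {"type":"object","properties":{"targets":{"type":"array","items":{"type":"array"}}},"required":["targets"]}

```bash
ls; mkdir -p pics
python3 - <<'E'
from cell import *
import cv2,numpy as np
for n in ("side","top"):
    cv2.imwrite(f"pics/{n}0.png",capture(n)[:,:,::-1]); c=calibration(n); print(n,{k:np.round(v,4).tolist() for k,v in c.items()})
print(observe())
E
```

```text
pics
side {'fx': 536.9209, 'fy': 536.9209, 'cx': 319.9221, 'cy': 236.8729, 'distortion': [-0.1083, 0.0, 0.0, 0.0, 0.0], 'world_from_camera': [[0.9382, 0.1587, -0.3076, 0.1796], [-0.3462, 0.4307, -0.8335, -0.8708], [0.0002, 0.8884, 0.459, 0.633], [0.0, 0.0, 0.0, 1.0]]}
top {'fx': 479.9599, 'fy': 479.9599, 'cx': 318.0301, 'cy': 232.7438, 'distortion': [-0.0848, 0.0, 0.0, 0.0, 0.0], 'world_from_camera': [[0.082, 0.9761, -0.2014, 0.344], [-0.9966, 0.0817, -0.0097, 0.0843], [0.007, 0.2015, 0.9795, 1.1204], [0.0, 0.0, 0.0, 1.0]]}
{'clock': 0.1, 'joint_positions': array([ 1.13292440e+00,  3.59426387e-01,  1.51126012e+00, -1.05361275e-06,
        1.27248244e+00, -1.15071521e-01]), 'qvel': array([-0.00025817, -0.0005995 , -0.00067821,  0.00157105, -0.00198089,
        0.00129933]), 'joint_torque': array([-1.25046907e-03, -5.16351163e+01, -2.71409065e+01,  6.76057208e-02,
        2.76965986e-02, -5.56055647e-05]), 'position': array([0.19007839, 0.56848538, 0.22192195]), 'tcp_rot': array([-2.14650567e-04,  1.60700164e-01,  9.87002956e-01, -7.58353602e-04]), 'wrist_force': array([-0.23355536,  0.25567136,  0.42491157]), 'torque': array([ 0.08125029, -0.04660263,  0.02590968]), 'opening': 0.08782468511474735}
```

View pics/top0.png

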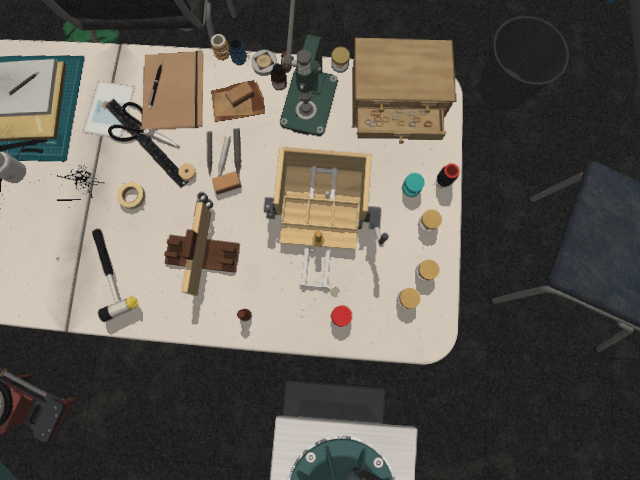

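View pics/side0.png

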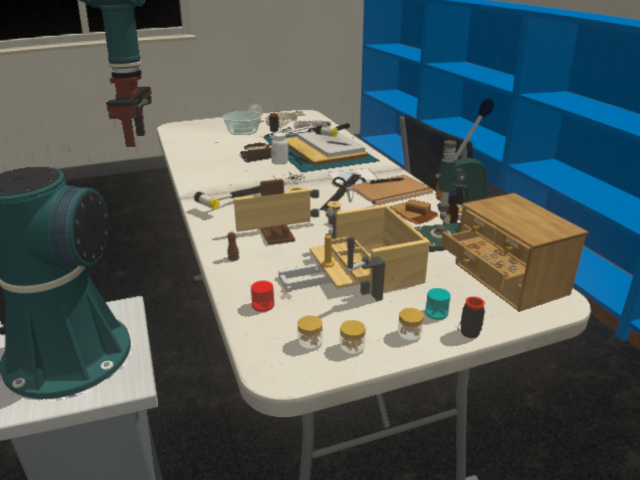

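```bash
cat > h.py <<'E'
from cell import *
import cv2,numpy as np
from scipy.optimize import least_squares
from scipy.spatial.transform import Rotation as R
F=np.diag([1,-1,-1.])
def cam(n):
    c=calibration(n);K=np.array([[c['fx'],0,c['cx']],[0,c['fy'],c['cy']],[0,0,1]]);return K,np.array(c['distortion']),np.array(c['world_from_camera'])
def ray(n,uv):
    K,D,T=cam(n);p=cv2.undistortPoints(np.array([[uv]],float),K,D)[0,0]
    return T[:3,3],T[:3,:3]@F@np.array([p[0],p[1],1])
def at_z(n,uv,z):
    o,d=ray(n,uv);return o+d*(z-o[2])/d[2]
def tri(uvt,uvs):
    A=[];b=[];L=[]
    for n,uv in(("top",uvt),("side",uvs)):
        o,d=ray(n,uv);d=d/np.linalg.norm(d);P=np.eye(3)-np.outer(d,d);A.append(P);b.append(P@o);L.append((P,o))
    x=np.linalg.lstsq(np.vstack(A),np.hstack(b),rcond=None)[0]
    return x,max(np.linalg.norm(P@(x-o)) for P,o in L)
def proj(n,X):
    K,D,T=cam(n);M=F@T[:3,:3].T
    return cv2.projectPoints(np.atleast_2d(np.array(X,float)),cv2.Rodrigues(M)[0],-M@T[:3,3],K,D)[0][:,0]
def crop(img,x,y,w,h,s,step=10):
    c=cv2.resize(img[y:y+h,x:x+w],None,fx=s,fy=s,interpolation=cv2.INTER_CUBIC)[:,:,::-1].copy()
    for u in range(-(-x//step)*step,x+w,step):
        cv2.line(c,((u-x)*s,0),((u-x)*s,6),(255,0,255),1)
        if u%(2*step)==0: cv2.putText(c,str(u),((u-x)*s-8,16),0,.35,(255,0,255),1)
    for v in range(-(-y//step)*step,y+h,step):
        cv2.line(c,(0,(v-y)*s),(6,(v-y)*s),(255,0,255),1)
        if v%(2*step)==0:cv2.putText(c,str(v),(8,(v-y)*s+4),0,.35,(255,0,255),1)
    return c
E
python3 - <<'E'
from h import *
t=cv2.imread('pics/top0.png')[:,:,::-1];s=cv2.imread('pics/side0.png')[:,:,::-1]
cv2.imwrite('pics/c1.png',crop(t,255,140,200,150,4))
cv2.imwrite('pics/c2.png',crop(s,220,175,200,150,4))
a=crop(t,160,185,90,120,5);cv2.imwrite('pics/c3.png',np.hstack([crop(t,155,185,80,120,5),crop(t,385,205,70,120,5)]))
E
```

```text
(no output)
```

View pics/c1.png

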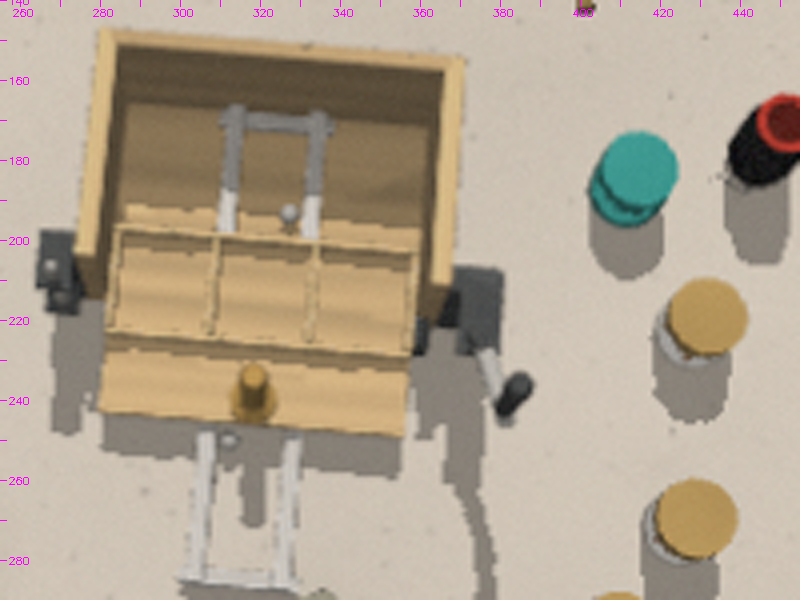

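View pics/c2.png

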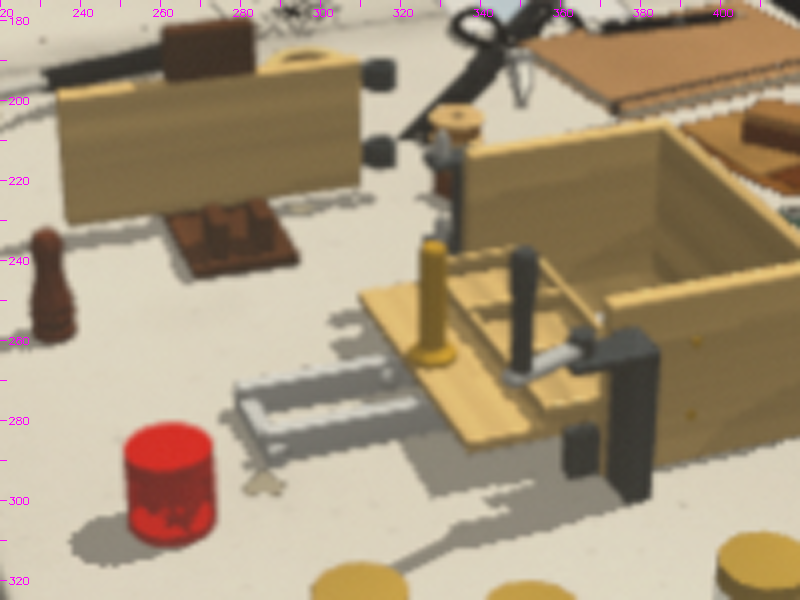

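View pics/c3.png

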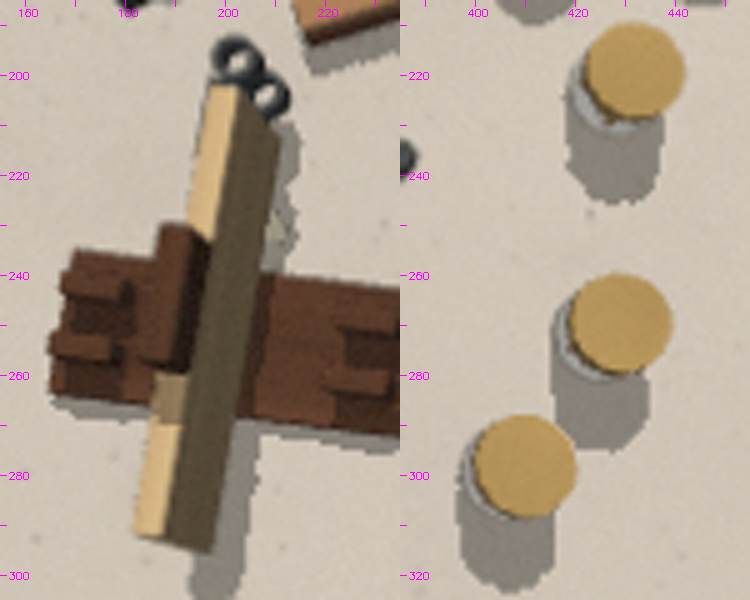

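Run:
```python
from h import *
P=lambda n,*a:print(n,np.round(a[0],4),np.round(a[1],4) if len(a)>1 else '')
lid={}
for n in('top','side'):
    im=cv2.imread(f'pics/{n}0.png');hsv=cv2.cvtColor(im,cv2.COLOR_BGR2HSV)
    m=cv2.inRange(hsv,(15,110,110),(30,255,255));
    if n=='top': m[:, :390]=0
    else: m[:300]=0
    m[:, 460:]=0
    k,_,st,ce=cv2.connectedComponentsWithStats(m)
    lid[n]=[]
    for i in range(1,k):
        if st[i,4]>60:
            c=cv2.findContours((cv2.morphologyEx((_==i).astype(np.uint8),cv2.MORPH_CLOSE,np.ones((3,3)))),0,1)[0][0]
            print(n,np.round(ce[i],1),st[i],np.round(cv2.minEnclosingCircle(c)[0],1)); lid[n].append(ce[i])
for name,t in(('jar1',(432,219)),('jar2',(429,270)),('jar3',(410,298))):
    P(name+' z.05',at_z('top',t,.05))
P('handle',*tri((318.5,232.5),(328,236.5)))
P('knob',*tri((385,235.5),(350.8,238.5)))
P('pinhi',*tri((267.8,206.5),(330.5,209.5)))
P('caseBL',*tri((280,147.5),(387,205)))
for n,t in(('BL',(280,147.5)),('BR',(371,154.5)),('FL',(274.3,202.5)),('FR',(366.8,213.5))): P(n,at_z('top',t,.105))
for n,t in(('BL',(387,205)),('FL',(336,213)),('FRr',(371.5,250))): P('s'+n,at_z('side',t,.105))
# rail end ,tray front corners (z~.03)
for t in((280,242.5),(355,248.5)):P('trayF',at_z('top',t,.03))
for t in((310,248),(336.5,286)):P('trayF s',at_z('side',t,.03))
for t in((301,284.5),(328.5,286)):P('railend',at_z('top',t,.02))
P('pivot',*tri((376.5,222),(366,259)))
# door
P('grip top nearcorners')
```

```text
top [431.4 219. ] [422 210  19  19 275] [431.2 219.2]
top [428.5 269.3] [419 260  20  20 299] [428.5 269.4]
top [409.6 297.8] [400 288  20  20 314] [409.5 297.9]
side [411.6 315.6] [400 308  24  18 304] [411.2 316.1]
side [310.2 324.6] [298 316  24  20 366] [309.5 325. ]
side [352.8 329.3] [341 320  24  21 364] [352.5 329.5]
jar1 z.05 [ 0.6183 -0.1643  0.05  ] 
jar2 z.05 [ 0.4995 -0.1616  0.05  ] 
jar3 z.05 [ 0.4333 -0.1215  0.05  ] 
handle [0.5544 0.0935 0.0995] 0.0002
knob [ 0.5472 -0.043   0.1625] 0.0005
pinhi [0.603 0.208 0.107] 0.0015
caseBL [0.7446 0.1952 0.1019] 0.0027
BL [0.7407 0.1956 0.105 ] 
BR [ 0.7414 -0.0094  0.105 ] 
FL [0.6122 0.1953 0.105 ] 
FR [ 0.6044 -0.0082  0.105 ] 
sBL [0.7445 0.1898 0.105 ] 
sFL [0.6111 0.1893 0.105 ] 
sFRr [ 0.6123 -0.0035  0.105 ] 
trayF [0.538  0.1808 0.03  ] 
trayF [0.5384 0.0071 0.03  ] 
trayF s [0.5421 0.1787 0.03  ] 
trayF s [0.5391 0.0033 0.03  ] 
railend [0.4463 0.1242 0.02  ] 
railend [0.4481 0.0611 0.02  ] 
pivot [ 0.5876 -0.0306  0.1032] 0.0Traceback (most recent call last):
  File "<stdin>", line 30, in <module>
  File "<stdin>", line 2, in <lambda>
IndexError: tuple index out of range
```

Run:
```python
from h import *
import cell;print([k for k in dir(cell) if not k.startswith('_')])
obs=[('top',(197,202),(-.007,.1,.092)),('top',(203,202),(.007,.1,.092)),('top',(182,292),(-.007,-.1,.092)),('top',(187.6,293),(.007,-.1,.092)),
('top',(202.6,197),(0,.115,.086)),('top',(208.6,204.4),(0,.115,.030)),
('side',(234.5,198),(.007,-.1,.092)),('side',(310,190.5),(.007,.1,.092)),('side',(237,231),(.007,-.1,0)),('side',(310,221.7),(.007,.1,0)),
('side',(261,182),(.008,-.03,.129)),('side',(283.7,180.5),(.008,.03,.129)),('side',(315,193.9),(0,.115,.077)),('side',(314.5,213),(0,.115,.021)),
('top',(187,230),(-.008,.03,.129)),('top',(184,257.5),(-.008,-.03,.129))]
# last two checked only
def f(p,o=obs[:14]):
    r=R.from_euler('z',p[3]).as_matrix();out=[]
    for n,uv,m in o: out.append(proj(n,r@np.array(m)+p[:3])[0]-uv)
    return np.hstack(out)
s=least_squares(f,[.5,.35,.02,-1.4],loss='soft_l1');print(np.round(s.x,4));
for o,r in zip(obs,f(s.x,obs).reshape(-1,2)):print(o[0],o[2],np.round(r,1))
r=R.from_euler('z',s.x[3]).as_matrix();print('grip',s.x[:3]+r@[0,0,.11],'knl',s.x[:3]+r@[0,.115,.012])
```

```text
['MotionError', 'calibration', 'capture', 'hold_point_z', 'job_done', 'observe']
[ 0.502   0.3617  0.0105 -1.6133]
top (-0.007, 0.1, 0.092) [ 0.8 -0.9]
top (0.007, 0.1, 0.092) [ 1.  -0.2]
top (-0.007, -0.1, 0.092) [-0.4 -0.7]
top (0.007, -0.1, 0.092) [ 0.4 -0.8]
top (0, 0.115, 0.086) [ 0.1 -1.3]
top (0, 0.115, 0.03) [-0.5 -2.1]
side (0.007, -0.1, 0.092) [-1.6  1.4]
side (0.007, 0.1, 0.092) [-0.5 -0.5]
side (0.007, -0.1, 0) [-1.5  1.3]
side (0.007, 0.1, 0) [-0.2  0.2]
side (0.008, -0.03, 0.129) [-1.3  0.5]
side (0.008, 0.03, 0.129) [-0.7 -0.7]
side (0, 0.115, 0.077) [-0.7 -0.3]
side (0, 0.115, 0.021) [-0.1  0. ]
top (-0.008, 0.03, 0.129) [ 0.3 -1.7]
top (-0.008, -0.03, 0.129) [-1.8 -1.2]
grip [0.50203728 0.36165028 0.12054802] knl [0.61693362 0.35676864 0.02254802]
```

Emit:
drive_tool --targets '[[100,[0,0,0],[0,0,-0.771]],[100,[0,0,0],[0,0,-0.771]],[100,[0,0,0],[0,0,-0.771]],[100,[0,0,0],[0,0,-0.77]],[100,[0,0,0],[0,0,0]],[100,[0,0,0],[0,0,0]]]'

```text
clock: 0.7
position: [0.1902, 0.5688, 0.2223]
tcp_rot: [-0.0, 0.001, 1.0, -0.0]
wrist_force: [-0.8, -0.1, -0.0]
opening: 0.088
```

```bash
cat >> h.py <<'E'
def st():
    o=observe();q=o['tcp_rot'];r=R.from_quat([q[1],q[2],q[3],q[0]]);m=r.as_matrix()
    print('t%.2f'%o['clock'],'pos',np.round(o['position'],4),'yawY %.2f'%np.degrees(np.arctan2(m[1,1],m[0,1])),'tilt',np.round(m[:,2],4),'F',np.round(o['wrist_force'],1),'M',np.round(o['torque'],2),'open %.4f'%o['opening'],'j',np.round(o['joint_positions'],2))
    return o,m
def to(*targets):
    """print tool-frame shift in units for each world target in turn, from measured position"""
    o,m=st();p=o['position']
    for t in targets: print(t,'shift units',np.round(m.T@(np.array(t)-p)/.05,3));p=np.array(t)
E
python3 -c "
from h import *
print(hold_point_z);to((.2,.45,.222),(.5544,.0935,.222),(.5544,.0935,.06))"
```

```text
-0.0187
t0.70 pos [0.1902 0.5688 0.2223] yawY 89.88 tilt [-3.e-04 -7.e-04 -1.e+00] F [-0.8 -0.1 -0. ] M [ 0.04  0.   -0.  ] open 0.0880 j [ 1.13  0.36  1.51 -0.    1.27 -0.44]
(0.2, 0.45, 0.222) shift units [-0.2   -2.375  0.008]
(0.5544, 0.0935, 0.222) shift units [-7.103e+00 -7.115e+00  3.000e-03]
(0.5544, 0.0935, 0.06) shift units [-1.00e-03  2.00e-03  3.24e+00]
```

Emit:
drive_tool --targets '[[100,[-0.55,-0.72,0],[0,0,0]],[100,[-0.55,-0.72,0],[0,0,0]],[100,[-0.55,-0.72,0],[0,0,0]],[100,[-0.55,-0.72,0],[0,0,0]],[100,[-0.55,-0.72,0],[0,0,0]],[100,[-0.55,-0.72,0],[0,0,0]],[100,[-0.55,-0.72,0],[0,0,0]],[100,[-0.55,-0.72,0],[0,0,0]],[100,[-0.55,-0.72,0],[0,0,0]],[100,[-0.55,-0.72,0],[0,0,0]],[100,[-0.55,-0.72,0],[0,0,0]],[100,[-0.55,-0.72,0],[0,0,0]]]'

```text
clock: 1.9
position: [0.5212, 0.1353, 0.2227]
tcp_rot: [0.0, 0.001, 1.0, 0.0]
wrist_force: [0.2, 0.6, 0.7]
opening: 0.0881
```

Emit:
drive_tool --targets '[[100,[-0.35,-0.43,0],[0,0,0]],[100,[-0.335,-0.435,0],[0,0,0]],[100,[0,0,0],[0,0,0]],[100,[0,0,0],[0,0,0]],[100,[0,0,0],[0,0,0]]]'

```text
clock: 2.4
position: [0.5536, 0.0946, 0.2225]
tcp_rot: [-0.001, 0.0, 1.0, 0.0]
wrist_force: [-0.1, -0.1, -0.6]
opening: 0.0875
```

```bash
python3 -c "
from h import *
to((.5544,.0935,.066))"
```

```text
t2.40 pos [0.5536 0.0946 0.2225] yawY 90.00 tilt [-1.1e-03  4.0e-04 -1.0e+00] F [-0.1 -0.1 -0.6] M [ 0.05  0.02 -0.  ] open 0.0875 j [ 0.05  0.3   1.59  0.    1.24 -1.52]
(0.5544, 0.0935, 0.066) shift units [-0.019 -0.023  3.129]
```

Emit:
drive_tool --targets '[[100,[0,-0.02,0.9],[0,0,0]],[100,[0,0,0.9],[0,0,0]],[100,[0,0,0.8],[0,0,0]],[100,[0,0,0.53],[0,0,0]],[100,[0,0,0],[0,0,0]],[0,[0,0,0],[0,0,0]],[0,[0,0,0],[0,0,0]],[0,[0,0,0],[0,0,0]],[0,[0,0,0],[0,0,0]],[0,[0,0,0],[0,0,0]],[0,[0,0,0],[0,0,0]]]'

```text
clock: 3.5
position: [0.5548, 0.0927, 0.0666]
tcp_rot: [0.0, 0.0, 1.0, -0.0]
wrist_force: [-0.2, 0.2, 0.1]
opening: 0.043
```

```bash
python3 -c "
from h import *
st()"
```

```text
t3.50 pos [0.5548 0.0927 0.0666] yawY 90.00 tilt [ 7.e-04 -1.e-04 -1.e+00] F [-0.2  0.2  0.1] M [ 0.03 -0.01  0.  ] open 0.0430 j [ 0.04  0.49  1.75 -0.    0.9  -1.53]
```

Fingers close at about 75 mm/s; then pull.

Emit:
drive_tool --targets '[[0,[0,0,0],[0,0,0]],[0,[0,0,0],[0,0,0]],[0,[0,0,0],[0,0,0]],[0,[0,0,0],[0,0,0]],[0,[0,0,0],[0,0,0]],[0,[0.2,0,0],[0,0,0]],[0,[0.2,0,0],[0,0,0]],[0,[0.2,0,0],[0,0,0]],[0,[0.2,0,0],[0,0,0]],[0,[0.2,0,0],[0,0,0]],[0,[0.2,0,0],[0,0,0]],[0,[0,0,0],[0,0,0]]]'

```text
clock: 4.7
position: [0.493, 0.0974, 0.0661]
tcp_rot: [-0.001, 0.001, 1.0, 0.004]
wrist_force: [-1.4, 22.4, -0.7]
opening: 0.0153
```

```bash
python3 -c "
from h import *
st()"
```

```text
t4.70 pos [0.493  0.0974 0.0661] yawY 89.83 tilt [-0.0012  0.0072 -1.    ] F [-1.4 22.4 -0.7] M [ 3.65  0.16 -0.01] open 0.0153 j [ 0.05  0.43  1.88  0.01  0.83 -1.52]
```

Emit:
drive_tool --targets '[[0,[0,0.09,0],[0,0,0]],[0,[0,0,0],[0,0,0]],[0,[0,0,0],[0,0,0]]]'

```text
clock: 5.0
position: [0.4942, 0.0976, 0.0661]
tcp_rot: [-0.0, 0.0, 1.0, 0.0]
wrist_force: [-1.9, 3.3, 1.5]
opening: 0.0152
```

Emit:
drive_tool --targets '[[0,[0.12,0,0],[0,0,0]],[0,[0.12,0,0],[0,0,0]],[0,[0,0,0],[0,0,0]],[0,[0,0,0],[0,0,0]]]'

```text
clock: 5.4
position: [0.4821, 0.0975, 0.0661]
tcp_rot: [-0.0, 0.0, 1.0, 0.0]
wrist_force: [1.0, 4.7, -2.3]
opening: 0.0154
```

```bash
python3 -c "
from h import *
st()"
```

```text
t5.40 pos [0.4821 0.0975 0.0661] yawY 89.97 tilt [-3.e-04  6.e-04 -1.e+00] F [ 1.   4.7 -2.3] M [ 0.95 -0.1  -0.05] open 0.0154 j [ 0.06  0.42  1.91  0.    0.82 -1.51]
```

Emit:
drive_tool --targets '[[0,[0.12,0.01,0],[0,0,0]],[0,[0.12,0.01,0],[0,0,0]],[0,[0.12,0,0],[0,0,0]],[0,[0,0,0],[0,0,0]],[0,[0,0,0],[0,0,0]]]'

```text
clock: 5.9
position: [0.471, 0.0976, 0.0665]
tcp_rot: [0.006, -0.0, 1.0, -0.0]
wrist_force: [16.3, -0.1, -20.7]
opening: 0.0154
```

Emit:
drive_tool --targets '[[0,[0.12,0,0],[0,0,0]],[0,[0,0,0],[0,0,0]],[0,[0,0,0],[0,0,0]]]'

```text
clock: 6.2
position: [0.469, 0.0976, 0.0671]
tcp_rot: [0.009, -0.0, 1.0, -0.0]
wrist_force: [22.4, -2.1, -26.4]
opening: 0.0151
```

```bash
python3 -c "
from h import *
st()"
```

```text
t6.20 pos [0.469  0.0976 0.0671] yawY 90.02 tilt [ 1.830e-02 -5.000e-04 -9.998e-01] F [ 22.4  -2.1 -26.4] M [-0.16 -3.58  0.04] open 0.0151 j [ 0.06  0.39  1.95 -0.    0.78 -1.51]
```

Emit:
drive_tool --targets '[[0,[-0.12,0,0],[0,0,0]],[0,[-0.03,0,0],[0,0,0]],[0,[0,0,0],[0,0,0]],[100,[0,0,0],[0,0,0]],[100,[0,0,0],[0,0,0]],[100,[0,0,0],[0,0,0]],[100,[0,0,0],[0,0,0]],[100,[0,0,0],[0,0,0]],[100,[0,0,0],[0,0,0]]]'

```text
clock: 7.1
position: [0.4658, 0.0982, 0.0661]
tcp_rot: [-0.0, -0.0, 1.0, -0.0]
wrist_force: [-0.2, -0.3, -0.8]
opening: 0.0598
```

```bash
python3 -c "
from h import *
st()
t=capture('top');cv2.imwrite('pics/top1.png',t[:,:,::-1]);cv2.imwrite('pics/side1.png',capture('side')[:,:,::-1])
"
```

```text
t7.10 pos [0.4658 0.0982 0.0661] yawY 90.01 tilt [-5.e-04 -1.e-04 -1.e+00] F [-0.2 -0.3 -0.8] M [ 0.07 -0.04 -0.04] open 0.0598 j [ 0.06  0.4   1.94 -0.    0.8  -1.51]
```

Emit:
drive_tool --targets '[[80,[0,0,-0.9],[0,0,0]],[80,[0,0,-0.9],[0,0,0]],[80,[0,0,-0.9],[0,0,0]],[80,[0,0,0],[0,0,1]],[80,[0,0,0],[0,0,1]],[80,[0,0,0],[0,0,1]],[80,[0,0,0],[0,0,1]],[80,[0,0,0],[0,0,1]],[80,[0,0,0],[0,0,1]],[80,[0,0,0],[0,0,1]],[80,[0,0,0],[0,0,1]],[80,[0,0,0],[0,0,1]]]'

```text
clock: 8.4
position: [0.4659, 0.0982, 0.2011]
tcp_rot: [-0.0, 0.456, 0.89, -0.0]
wrist_force: [1.2, -0.0, -0.2]
opening: 0.0701
```

Emit:
drive_tool --targets '[[80,[0,0,0],[0,0,1]],[80,[0,0,0],[0,0,1]],[80,[0,0,0],[0,0,1]],[80,[0,0,0],[0,0,1]],[80,[0,0,0],[0,0,1]],[80,[0,0,0],[0,0,1]],[80,[-0.9,-0.13,0],[0,0,0]],[80,[-0.9,-0.13,0],[0,0,0]],[80,[-0.9,-0.13,0],[0,0,0]],[80,[-0.9,-0.13,0],[0,0,0]],[80,[0,0,0],[0,0,0]],[80,[0,0,0],[0,0,0]]]'

```text
clock: 9.6
position: [0.4398, -0.0824, 0.2011]
tcp_rot: [-0.0, 0.708, 0.706, 0.0]
wrist_force: [0.1, -0.8, 0.5]
opening: 0.0698
```

```bash
cat >> h.py <<'E'
def jars(t):
    m=cv2.inRange(cv2.cvtColor(t,cv2.COLOR_RGB2HSV),(15,110,110),(30,255,255));m[:,:225]=0;m[:,460:]=0;m[:125]=0
    k,_,s,c=cv2.connectedComponentsWithStats(m)
    for i in range(1,k):
        if 150<s[i,4]<450 and max(s[i,2:4])<25: print('lid px',np.round(c[i],1),s[i],'xy z.05',np.round(at_z('top',c[i],.05)[:2],4),'z.08',np.round(at_z('top',c[i],.08)[:2],4))
E
python3 - <<'E'
from h import *
o,m=st();t=capture('top');s=capture('side');jars(t)
p=o['position'];print('tcp in top',proj('top',p),'side',proj('side',p))
a=crop(t,250,195,200,125,4)
u,v=proj('side',p)[0].astype(int)
b=crop(s,u-50,v-30,100,60,4)
cv2.imwrite('pics/c4.png',a);cv2.imwrite('pics/c5.png',np.hstack([b,crop(s,u-50,v-90,100,60,4)]))
cv2.imwrite('pics/c5.png',np.vstack([crop(s,220,220,200,90,4),np.hstack([b,np.zeros((240,400,3),np.uint8)])]))
E
```

```text
t9.60 pos [ 0.4398 -0.0824  0.2011] yawY -0.18 tilt [-2.e-04  5.e-04 -1.e+00] F [ 0.1 -0.8  0.5] M [-0.    0.08  0.05] open 0.0698 j [-0.34  0.16  1.85  0.    1.13 -0.34]
tcp in top [[405.27189408 287.600263  ]] side [[303.33318827 238.50378488]]
```

View pics/c4.png

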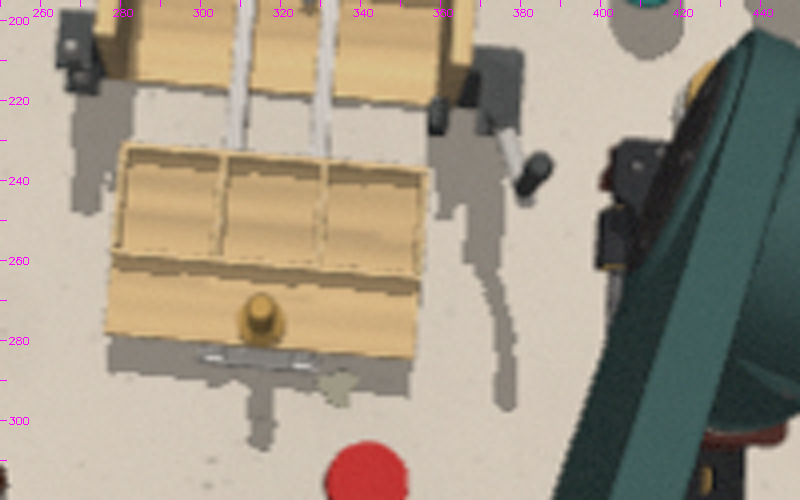

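View pics/c5.png

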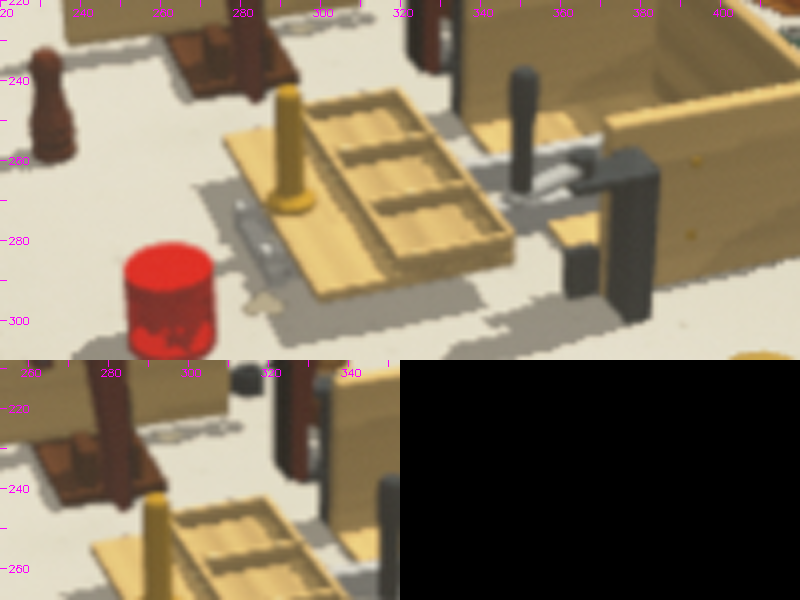

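Run:
```python
from h import *
print('handle',tri((314.8,270.3),(292,242)))
K=[((280.5,231.8),(319.5,243)),((357,237.8),(348,280)),((278,259),(297,247)),((353.5,265.5),(316.5,287))]
for t,s in K:print('bay outer',np.round(at_z('top',t,.042),4))
for t in((276.5,278.3),(353,284.3)):print('front',at_z('top',t,.03))
s=cv2.imread('pics/side1.png')[:,:,::-1]
for a,b in(((431.4,219),(411.6,315.6)),((428.5,269.3),(352.8,329.3)),((409.6,297.8),(310.2,324.6))): print('jar lid',np.round(tri(a,b)[0],4),tri(a,b)[1])
for a in((428.5,269.3),(352.8,329.3)),((411.6,315.6),):pass
print(at_z('side',(411.6,315.6),.05),at_z('side',(352.8,329.3),.05),at_z('side',(310.2,324.6),.05))
```

```text
handle (array([0.47212524, 0.09444056, 0.1004759 ]), np.float64(0.0005955839635327195))
bay outer [0.5608 0.181  0.042 ]
bay outer [0.5614 0.005  0.042 ]
bay outer [0.4976 0.1805 0.042 ]
bay outer [0.497  0.0087 0.042 ]
front [0.45481586 0.18066314 0.03      ]
front [0.45559636 0.00606194 0.03      ]
jar lid [ 0.6206 -0.1644  0.0464] 0.001575676516728849
jar lid [ 0.5029 -0.162   0.0446] 0.001199559561897829
jar lid [ 0.4356 -0.122   0.0445] 0.0015384958932578257
[ 0.61969414 -0.16863309  0.05      ] [ 0.50124078 -0.16851257  0.05      ] [ 0.43477412 -0.12907496  0.05      ]
```

Run:
```python
from h import *
jars(cv2.imread('pics/top1.png')[:,:,::-1])
```

```text
lid px [431.4 219. ] [422 210  19  19 277] xy z.05 [ 0.6181 -0.1629] z.08 [ 0.6104 -0.156 ]
lid px [428.4 269.3] [419 260  20  20 300] xy z.05 [ 0.501  -0.1602] z.08 [ 0.4966 -0.1534]
lid px [409.6 297.8] [400 288  20  20 314] xy z.05 [ 0.4337 -0.1205] z.08 [ 0.4312 -0.1147]
```

Emit:
drive_tool --targets '[[80,[-0.73,-0.16,0],[0,0,0]],[80,[0,0,0.6],[0,0,0]],[80,[0,0,0.9],[0,0,0]],[80,[0,0,0.9],[0,0,0]],[80,[0,0,0.7],[0,0,0]],[80,[0,0,0.42],[0,0,0]],[80,[0,0,0],[0,0,0]],[50,[0,0,0],[0,0,0]],[50,[0,0,0],[0,0,0]],[50,[0,0,0],[0,0,0]],[50,[0,0,0],[0,0,0]]]'

```text
clock: 10.8
position: [0.4335, -0.1186, 0.0265]
tcp_rot: [0.001, 0.707, 0.707, 0.001]
wrist_force: [1.3, 0.8, 7.2]
opening: 0.0467
```

Run:
```python
from h import *
st()
```

```text
t10.80 pos [ 0.4335 -0.1186  0.0265] yawY 0.00 tilt [ 0.003  -0.0011 -1.    ] F [1.3 0.8 7.2] M [ 0.28 -0.12  0.  ] open 0.0467 j [-0.42  0.45  2.03  0.    0.66 -0.42]
```

Emit:
drive_tool --targets '[[75,[0,0,0],[0,0,0]],[75,[0,0,0],[0,0,0]],[75,[0,0,0],[0,0,0]],[75,[0,0,0],[0,0,-1]],[75,[0,0,0],[0,0,-1]],[75,[0,0,0],[0,0,-1]],[75,[0,0,0],[0,0,-1]],[75,[0,0,0],[0,0,-1]],[75,[0,0,0],[0,0,-1]],[75,[0,0,0],[0,0,-1]],[75,[0,0,0],[0,0,-1]],[75,[0,0,0],[0,0,-1]]]'

```text
clock: 12.0
position: [0.4318, -0.1183, 0.0251]
tcp_rot: [-0.0, 0.307, 0.952, -0.0]
wrist_force: [0.7, -0.6, -0.2]
opening: 0.0657
```

Emit:
drive_tool --targets '[[75,[0,0,0],[0,0,-1]],[75,[0,0,0],[0,0,-1]],[75,[0,0,0],[0,0,-1]],[75,[0,0,0],[0,0,-1]],[75,[0,0,0],[0,0,-1]],[75,[0,0,0],[0,0,-1]],[75,[0,0,0],[0,0,0]],[30,[0,0,0],[0,0,0]],[30,[0,0,0],[0,0,0]],[30,[0,0,0],[0,0,0]],[30,[0,0,0],[0,0,0]],[30,[0,0,0],[0,0,0]]]'

```text
clock: 13.2
position: [0.4321, -0.1183, 0.0252]
tcp_rot: [-0.0, 0.0, 1.0, -0.0]
wrist_force: [-0.2, -0.8, -1.8]
opening: 0.0465
```

Run:
```python
from h import *
st()
```

```text
t13.20 pos [ 0.4321 -0.1183  0.0252] yawY 89.98 tilt [-1.e-04 -1.e-04 -1.e+00] F [-0.2 -0.8 -1.8] M [ 0.   -0.02 -0.  ] open 0.0465 j [-0.42  0.45  2.03 -0.    0.66 -1.99]
```

Emit:
drive_tool --targets '[[30,[0,0,-0.4],[0,0,0]],[30,[0,0,-0.7],[0,0,0]],[30,[0,0,-0.7],[0,0,0.8]],[30,[0,0,-0.7],[0,0,1]],[30,[0,0,-0.5],[0,0,1]],[30,[0,0,0],[0,0,1]],[30,[0,0,0],[0,0,1]],[30,[0,0,0],[0,0,1]],[30,[0,0,0],[0,0,1]],[30,[0,0,0],[0,0,1]],[30,[0,0,0],[0,0,1]],[30,[0,0,0],[0,0,1]]]'

```text
clock: 14.4
position: [0.4317, -0.1181, 0.175]
tcp_rot: [-0.0, 0.493, 0.87, -0.0]
wrist_force: [-0.2, -0.4, -1.6]
opening: 0.0463
```

Emit:
drive_tool --targets '[[30,[0,0,0],[0,0,1]],[30,[0,0,0],[0,0,1]],[30,[0,0,0],[0,0,1]],[30,[0,0,0],[0,0,1]],[30,[0,0,0],[0,0,1]],[30,[0,0,0],[0,0,0.2]],[30,[0.7,0.25,0],[0,0,0]],[30,[0.7,0.25,0],[0,0,0]],[30,[0.7,0.25,0],[0,0,0]],[30,[0.7,0.25,0],[0,0,0]],[30,[0,0,0],[0,0,0]]]'

```text
clock: 15.5
position: [0.4833, 0.0251, 0.1752]
tcp_rot: [-0.0, 0.705, 0.709, 0.001]
wrist_force: [-0.5, -0.8, -1.3]
opening: 0.0462
```

Run:
```python
from h import *
to((.528,.1553,.175)); jars(capture('top'))
```

```text
t15.50 pos [0.4833 0.0251 0.1752] yawY 0.31 tilt [ 0.0011  0.0013 -1.    ] F [-0.5 -0.8 -1.3] M [-0.11  0.03  0.01] open 0.0462 j [-0.09  0.25  1.81  0.    1.08 -0.1 ]
(0.528, 0.1553, 0.175) shift units [2.598 0.909 0.008]
```

Emit:
drive_tool --targets '[[30,[0.65,0.225,0],[0,0,0]],[30,[0.65,0.225,0],[0,0,0]],[30,[0.65,0.225,0],[0,0,0]],[30,[0.65,0.235,0],[0,0,0.05]],[30,[0,0,0.6],[0,0,0]],[30,[0,0,0.6],[0,0,0]],[30,[0,0,0.4],[0,0,0]],[30,[0,0,0.3],[0,0,0]],[30,[0,0,0.2],[0,0,0]],[30,[0,0,0.2],[0,0,0]],[30,[0,0,0],[0,0,0]]]'

```text
clock: 16.65
position: [0.5294, 0.152, 0.0615]
tcp_rot: [0.001, 0.709, 0.705, 0.002]
wrist_force: [-1.3, 3.3, 7.8]
opening: 0.0473
```

Run:
```python
from h import *
st(); s=capture('side');cv2.imwrite('pics/c6.png',crop(s,220,190,160,120,5))
```

```text
t16.65 pos [0.5294 0.152  0.0615] yawY -0.33 tilt [ 0.0033  0.0016 -1.    ] F [-1.3  3.3  7.8] M [ 0.4   0.31 -0.08] open 0.0473 j [0.15 0.48 1.78 0.   0.87 0.16]
```

View pics/c6.png

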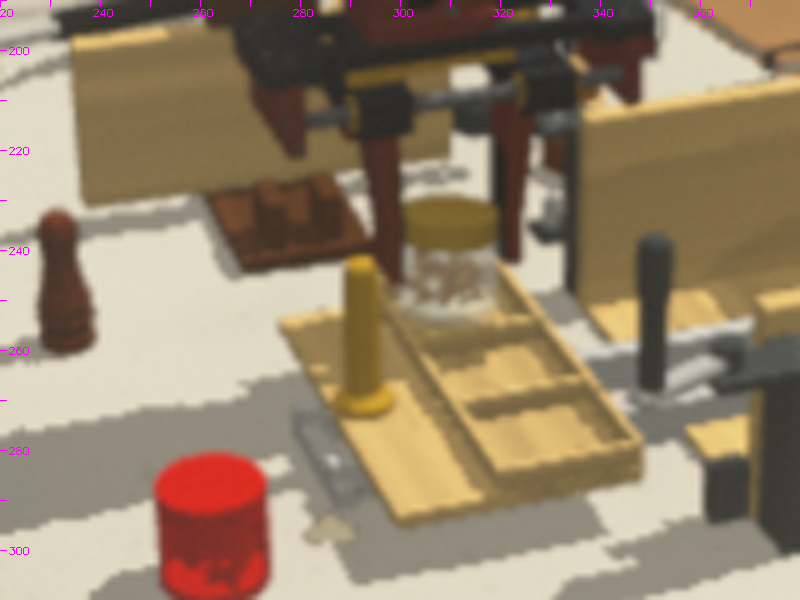

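Emit:
drive_tool --targets '[[30,[0,0,0],[0,0,0]],[30,[0,0,0],[0,0,0]],[30,[0,0,0],[0,0,0]]]'

```text
clock: 17.0
position: [0.5294, 0.1518, 0.0617]
tcp_rot: [0.001, 0.709, 0.705, 0.002]
wrist_force: [-1.1, 1.9, 7.5]
opening: 0.0475
```

Run:
```python
from h import *
o,m=st();p=o['position']
for z in(.030,.036,.042):
    c=np.array([p[0],p[1],z]);a=np.linspace(0,6.28,60)
    q=proj('side',[c+[.0235*np.cos(t),.0235*np.sin(t),0] for t in a]);print(z,'bottom row max',q[:,1].max().round(1),'cols',q[:,0].min().round(1),q[:,0].max().round(1))
print(proj('side',[[.557,.126,.042],[.499,.126,.042],[.557,.126,.03]]))
```

```text
t17.00 pos [0.5294 0.1518 0.0617] yawY -0.32 tilt [ 0.0035  0.0012 -1.    ] F [-1.1  1.9  7.5] M [ 0.34  0.23 -0.05] open 0.0475 j [0.15 0.48 1.78 0.   0.87 0.16]
0.03 bottom row max 259.2 cols 298.4 318.8
0.036 bottom row max 256.9 cols 298.4 318.8
0.042 bottom row max 254.6 cols 298.4 318.8
[[323.82599811 252.6785541 ]
 [299.54974889 257.02690482]
 [323.80708846 257.28369901]]
```

Emit:
drive_tool --targets '[[30,[0,0,-0.2],[0,0,0]],[30,[0.075,-0.02,0],[0,0,0]],[30,[0,0,0.1],[0,0,0]],[30,[0,0,0.1],[0,0,0]],[30,[0,0,0.05],[0,0,0]],[30,[0,0,0.03],[0,0,0]],[30,[0,0,0],[0,0,0]],[30,[0,0,0],[0,0,0]],[30,[0,0,0],[0,0,0]]]'

```text
clock: 17.9
position: [0.5288, 0.1554, 0.0593]
tcp_rot: [0.002, 0.709, 0.705, 0.001]
wrist_force: [-3.6, -2.2, 33.4]
opening: 0.0487
```

Run:
```python
from h import *
o,m=st()
```

```text
t17.90 pos [0.5288 0.1554 0.0593] yawY -0.27 tilt [ 4.3e-03 -1.0e-04 -1.0e+00] F [-3.6 -2.2 33.4] M [-0.58  1.51 -0.03] open 0.0487 j [ 0.16  0.49  1.78 -0.    0.86  0.17]
```

Emit:
drive_tool --targets '[[30,[0,0,-0.2],[0,0,0]],[30,[0,0.07,0],[0,0,0]],[30,[0,0,0.1],[0,0,0]],[30,[0,0,0.05],[0,0,0]],[30,[0,0,0],[0,0,0]],[30,[0,0,0],[0,0,0]],[30,[0,0,0],[0,0,0]]]'

```text
clock: 18.6
position: [0.5312, 0.1556, 0.0582]
tcp_rot: [0.0, 0.709, 0.705, 0.001]
wrist_force: [4.5, 1.4, -1.8]
opening: 0.0478
```

Run:
```python
from h import *
o,m=st(); s=capture('side');cv2.imwrite('pics/c7.png',crop(s,270,210,80,60,10))
```

```text
t18.60 pos [0.5312 0.1556 0.0582] yawY -0.30 tilt [ 1.5e-03  1.0e-04 -1.0e+00] F [ 4.5  1.4 -1.8] M [ 0.04 -0.97 -0.04] open 0.0478 j [ 0.16  0.49  1.78 -0.    0.87  0.17]
```

View pics/c7.png

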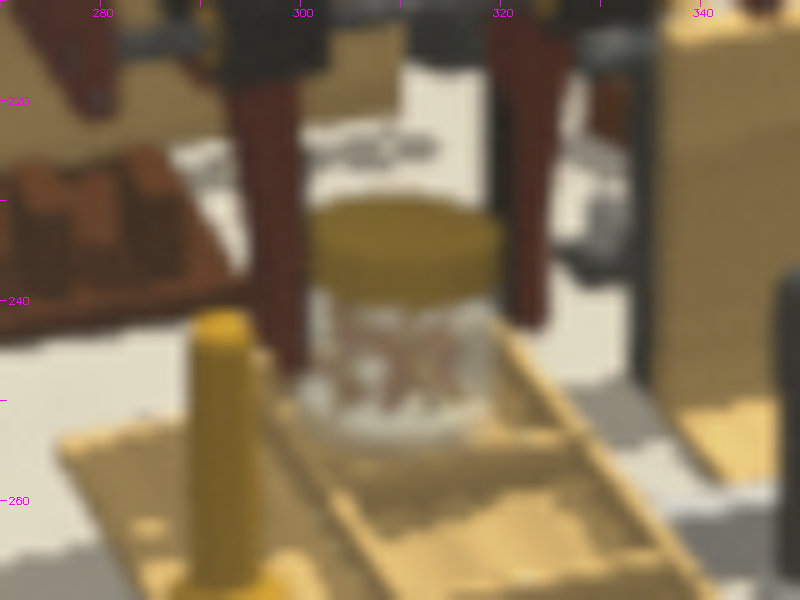

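Emit:
drive_tool --targets '[[30,[0,0,-0.15],[0,0,0]],[30,[0,0.08,0],[0,0,0]],[30,[0,0,0.15],[0,0,0]],[30,[0,0,0.03],[0,0,0]],[30,[0,0,0],[0,0,0]],[30,[0,0,0],[0,0,0]],[30,[0,0,0],[0,0,0]]]'

```text
clock: 19.35
position: [0.5339, 0.1554, 0.057]
tcp_rot: [-0.0, 0.709, 0.705, -0.0]
wrist_force: [0.2, -0.2, -1.5]
opening: 0.047
```

Run:
```python
from h import *
o,m=st()
```

```text
t19.35 pos [0.5339 0.1554 0.057 ] yawY -0.29 tilt [-5.e-04 -2.e-04 -1.e+00] F [ 0.2 -0.2 -1.5] M [-0.07  0.1   0.05] open 0.0470 j [ 0.16  0.5   1.77 -0.    0.87  0.16]
```

Free hanging in the bay now; lower until contact, then release slightly (jaws to 65 %).

Emit:
drive_tool --targets '[[30,[0,0,0.03],[0,0,0]],[30,[0,0,0.03],[0,0,0]],[30,[0,0,0],[0,0,0]],[30,[0,0,0],[0,0,0]]]'

```text
clock: 19.75
position: [0.5341, 0.1554, 0.0541]
tcp_rot: [-0.0, 0.709, 0.705, -0.0]
wrist_force: [-0.3, -0.5, -0.8]
opening: 0.0474
```

Emit:
drive_tool --targets '[[63,[0,0,0],[0,0,0]],[63,[0,0,0],[0,0,0]],[63,[0,0,0],[0,0,0]],[63,[0,0,-0.4],[0,0,0]],[63,[0,0,-0.8],[0,0,0]],[63,[0,0,-0.9],[0,0,0]],[63,[0,0,0],[0,0,0]]]'

```text
clock: 20.45
position: [0.5384, 0.1562, 0.165]
tcp_rot: [0.003, 0.709, 0.705, 0.004]
wrist_force: [1.0, -0.3, 0.8]
opening: 0.0553
```

Run:
```python
from h import *
o,m=st(); s=capture('side');cv2.imwrite('pics/c8.png',np.vstack([crop(s,270,205,100,50,8)]))
t=capture('top');jars(t)
```

```text
t20.45 pos [0.5384 0.1562 0.165 ] yawY -0.29 tilt [ 0.0108  0.0017 -0.9999] F [ 1.  -0.3  0.8] M [-0.07  0.01 -0.03] open 0.0553 j [ 0.16  0.36  1.67 -0.    1.1   0.16]
lid px [431.3 219.1] [422 210  19  19 278] xy z.05 [ 0.6179 -0.1627] z.08 [ 0.6103 -0.1558]
lid px [428.4 269.3] [419 260  20  20 299] xy z.05 [ 0.501  -0.1603] z.08 [ 0.4966 -0.1535]
```

View pics/c8.png

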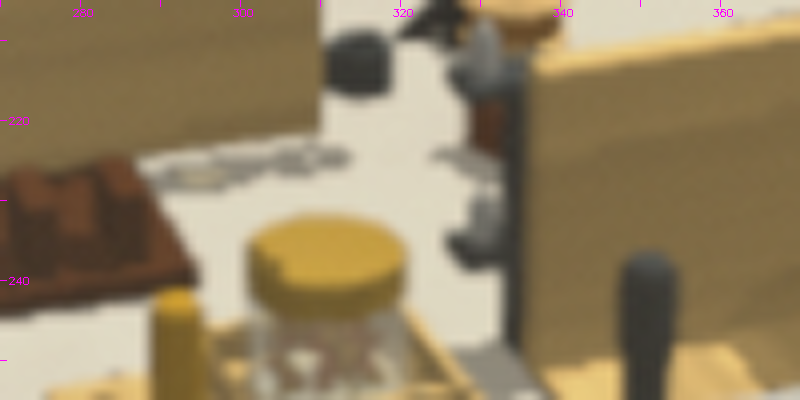

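Emit:
drive_tool --targets '[[80,[0,0,-0.8],[0,0,-0.048]],[80,[-0.8,-0.69,0],[0,0,0]],[80,[-0.9,0,0],[0,0,0]],[80,[-0.9,0,0],[0,0,0]],[80,[-0.9,0,0],[0,0,0]],[80,[-0.9,0,0],[0,0,0]],[80,[-0.9,0,0],[0,0,0]],[80,[-0.97,0,0],[0,0,0]],[80,[0,0,0],[0,0,0]],[80,[0,0,0],[0,0,0]],[80,[0,0,0],[0,0,0]],[80,[0,0,0],[0,0,0]]]'

```text
clock: 21.75
position: [0.5009, -0.1542, 0.1985]
tcp_rot: [-0.001, 0.707, 0.708, -0.0]
wrist_force: [-0.2, -1.0, -0.8]
opening: 0.0701
```

Run:
```python
from h import *
to((.4995,-.158,.024))
```

```text
t21.75 pos [ 0.5009 -0.1542  0.1985] yawY 0.09 tilt [-1.5e-03  9.0e-04 -1.0e+00] F [-0.2 -1.  -0.8] M [-0.05  0.07 -0.01] open 0.0701 j [-0.43  0.28  1.7   0.    1.17 -0.43]
(0.4995, -0.158, 0.024) shift units [-0.079 -0.023  3.49 ]
```

Emit:
drive_tool --targets '[[80,[-0.07,-0.03,0.9],[0,0,0]],[80,[0,0,0.9],[0,0,0]],[80,[0,0,0.9],[0,0,0]],[80,[0,0,0.5],[0,0,0]],[80,[0,0,0.28],[0,0,0]],[80,[0,0,0],[0,0,0]],[80,[0,0,0],[0,0,0]],[30,[0,0,0],[0,0,0]],[30,[0,0,0],[0,0,0]],[30,[0,0,0],[0,0,0]],[30,[0,0,0],[0,0,0]],[30,[0,0,0],[0,0,0]]]'

```text
clock: 22.95
position: [0.5008, -0.1597, 0.0261]
tcp_rot: [0.001, 0.707, 0.707, 0.0]
wrist_force: [-0.3, 0.9, 6.4]
opening: 0.0467
```

Run:
```python
from h import *
st()
```

```text
t22.95 pos [ 0.5008 -0.1597  0.0261] yawY -0.02 tilt [ 2.e-03 -8.e-04 -1.e+00] F [-0.3  0.9  6.4] M [ 0.05 -0.08  0.01] open 0.0467 j [-0.44  0.52  1.86  0.    0.76 -0.44]
```

Emit:
drive_tool --targets '[[30,[0,0,-0.5],[0,0,0]],[30,[0,0,-0.9],[0,0,0]],[30,[0,0,-0.9],[0,0,0]],[30,[0,0,-0.9],[0,0,0]],[30,[0.5,0,-0.8],[0,0,0]],[30,[0.75,0.1,0],[0,0,0]],[30,[0.75,0.1,0],[0,0,0]],[30,[0.8,0.1,0],[0,0,0]],[30,[0.8,0.1,0],[0,0,0]],[30,[0.8,0.1,0],[0,0,0]],[30,[0.72,0.16,0],[0,0,0]],[30,[0,0,0],[0,0,0]]]'

```text
clock: 24.15
position: [0.5331, 0.1004, 0.225]
tcp_rot: [-0.0, 0.706, 0.708, 0.001]
wrist_force: [0.4, -0.6, -1.0]
opening: 0.0466
```

Emit:
drive_tool --targets '[[30,[0,0,0.8],[0,0,0]],[30,[0,0,0.8],[0,0,0]],[30,[0,0,0],[0,0,0]],[30,[0,0,0],[0,0,0]],[30,[0,0,0],[0,0,0]]]'

```text
clock: 24.65
position: [0.5343, 0.0962, 0.147]
tcp_rot: [0.001, 0.707, 0.707, 0.001]
wrist_force: [0.7, -0.9, -1.7]
opening: 0.0462
```

Run:
```python
from h import *
to((.534,.0965,.056))
```

```text
t24.65 pos [0.5343 0.0962 0.147 ] yawY -0.04 tilt [ 0.0027 -0.     -1.    ] F [ 0.7 -0.9 -1.7] M [-0.03  0.02 -0.01] open 0.0462 j [ 0.05  0.36  1.72 -0.    1.06  0.05]
(0.534, 0.0965, 0.056) shift units [ 0.006 -0.011  1.819]
```

Emit:
drive_tool --targets '[[30,[0,0,0.6],[0,0,0]],[30,[0,0,0.5],[0,0,0]],[30,[0,0,0.3],[0,0,0]],[30,[0,0,0.2],[0,0,0]],[30,[0,0,0.15],[0,0,0]],[30,[0,0,0.06],[0,0,0]],[30,[0,0,0],[0,0,0]],[30,[0,0,0],[0,0,0]],[30,[0,0,0],[0,0,0]]]'

```text
clock: 25.55
position: [0.534, 0.0965, 0.0561]
tcp_rot: [0.001, 0.707, 0.707, 0.001]
wrist_force: [-1.7, -1.4, 6.8]
opening: 0.0469
```

Run:
```python
from h import *
st()
```

```text
t25.55 pos [0.534  0.0965 0.0561] yawY -0.01 tilt [ 2.2e-03 -1.0e-04 -1.0e+00] F [-1.7 -1.4  6.8] M [-0.15  0.35 -0.04] open 0.0469 j [ 0.05  0.48  1.8  -0.    0.85  0.05]
```

Emit:
drive_tool --targets '[[63,[0,0,0],[0,0,0]],[63,[0,0,0],[0,0,0]],[63,[0,0,0],[0,0,0]],[63,[0,0,-0.4],[0,0,0]],[63,[0,0,-0.8],[0,0,0]],[63,[0,0,-0.9],[0,0,0]],[63,[0,0,-0.9],[0,0,0]],[63,[0,0,0],[0,0,0]],[63,[0,0,0],[0,0,0]]]'

```text
clock: 26.45
position: [0.5337, 0.0967, 0.2057]
tcp_rot: [0.001, 0.707, 0.707, 0.001]
wrist_force: [-0.2, -0.3, -0.4]
opening: 0.0554
```

Run:
```python
from h import *
o,m=st(); s=capture('side');cv2.imwrite('pics/side2.png',s[:,:,::-1])
t=capture('top');jars(t);cv2.imwrite('pics/top2.png',t[:,:,::-1])
```

```text
t26.45 pos [0.5337 0.0967 0.2057] yawY -0.01 tilt [ 2.7e-03  1.0e-04 -1.0e+00] F [-0.2 -0.3 -0.4] M [-0.11  0.07 -0.02] open 0.0554 j [ 0.05  0.29  1.66 -0.    1.19  0.05]
lid px [431.3 219.1] [422 210  19  19 280] xy z.05 [ 0.618  -0.1627] z.08 [ 0.6103 -0.1558]
lid px [290.6 244.2] [283 234  16  21 263] xy z.05 [0.5325 0.1547] z.08 [0.5272 0.1527]
```

Emit:
drive_tool --targets '[[80,[-0.85,0.28,0],[0,0,0]],[80,[-0.85,0.28,0],[0,0,0]],[80,[-0.85,0.28,0],[0,0,0]],[80,[-0.85,0.28,0],[0,0,0]],[80,[-0.85,0.28,0],[0,0,0]],[80,[-0.88,0.27,0],[0,0,0]],[80,[0,0,0.9],[0,0,0]],[80,[0,0,0.9],[0,0,0]],[80,[0,0,0],[0,0,0]],[80,[0,0,0],[0,0,0]],[80,[0,0,0],[0,0,0]],[80,[0,0,0],[0,0,0]]]'

```text
clock: 27.75
position: [0.618, -0.1601, 0.117]
tcp_rot: [0.002, 0.707, 0.707, 0.001]
wrist_force: [-0.5, -0.7, 0.9]
opening: 0.0702
```

Run:
```python
from h import *
to((.617,-.160,.0245))
```

```text
t27.75 pos [ 0.618  -0.1601  0.117 ] yawY 0.02 tilt [ 0.0035 -0.0015 -1.    ] F [-0.5 -0.7  0.9] M [-0.08  0.05  0.03] open 0.0702 j [-0.36  0.51  1.54 -0.    1.09 -0.36]
(0.617, -0.16, 0.0245) shift units [ 0.005 -0.026  1.849]
```

Emit:
drive_tool --targets '[[80,[0,0,0.7],[0,0,0]],[80,[0,0,0.7],[0,0,0]],[80,[0,0,0.44],[0,0,0]],[80,[0,0,0],[0,0,0]],[80,[0,0,0],[0,0,0]],[30,[0,0,0],[0,0,0]],[30,[0,0,0],[0,0,0]],[30,[0,0,0],[0,0,0]],[30,[0,0,0],[0,0,0]],[30,[0,0,0],[0,0,0]]]'

```text
clock: 28.75
position: [0.6177, -0.1603, 0.024]
tcp_rot: [0.001, 0.707, 0.707, 0.001]
wrist_force: [1.1, 0.9, 7.1]
opening: 0.0461
```

Run:
```python
from h import *
st()
```

```text
t28.75 pos [ 0.6177 -0.1603  0.024 ] yawY -0.01 tilt [ 0.0027 -0.001  -1.    ] F [1.1 0.9 7.1] M [-0.02 -0.01  0.04] open 0.0461 j [-0.36  0.63  1.6   0.    0.91 -0.36]
```

Emit:
drive_tool --targets '[[30,[0,0,-0.5],[0,0,0]],[30,[0,0,-0.9],[0,0,0]],[30,[0,0,-0.9],[0,0,0]],[30,[0,0,-0.9],[0,0,0]],[30,[0,0,-0.8],[0,0,0]],[30,[0.75,-0.3,0],[0,0,0]],[30,[0.8,-0.35,0],[0,0,0]],[30,[0.8,-0.35,0],[0,0,0]],[30,[0.8,-0.35,0],[0,0,0]],[30,[0.84,-0.32,0],[0,0,0]],[30,[0,0,0],[0,0,0]],[30,[0,0,0],[0,0,0]]]'

```text
clock: 29.95
position: [0.5324, 0.0403, 0.2228]
tcp_rot: [0.0, 0.706, 0.708, -0.0]
wrist_force: [0.4, 0.2, -1.3]
opening: 0.0463
```

Emit:
drive_tool --targets '[[30,[0,0,0.8],[0,0,0]],[30,[0,0,0.8],[0,0,0]],[30,[0,0,0],[0,0,0]],[30,[0,0,0],[0,0,0]],[30,[0,0,0],[0,0,0]]]'

```text
clock: 30.45
position: [0.5347, 0.0388, 0.1444]
tcp_rot: [0.001, 0.707, 0.707, 0.001]
wrist_force: [0.2, 0.8, -0.4]
opening: 0.0462
```

Run:
```python
from h import *
to((.534,.0394,.054))
```

```text
t30.45 pos [0.5347 0.0388 0.1444] yawY -0.06 tilt [ 2.8e-03 -4.0e-04 -1.0e+00] F [ 0.2  0.8 -0.4] M [-0.03  0.03  0.02] open 0.0462 j [-0.06  0.35  1.74 -0.    1.04 -0.06]
(0.534, 0.0394, 0.054) shift units [ 0.012 -0.02   1.807]
```

Emit:
drive_tool --targets '[[30,[0,0,0.6],[0,0,0]],[30,[0,0,0.5],[0,0,0]],[30,[0,0,0.3],[0,0,0]],[30,[0,0,0.2],[0,0,0]],[30,[0,0,0.15],[0,0,0]],[30,[0,0,0.05],[0,0,0]],[30,[0,0,0],[0,0,0]],[30,[0,0,0],[0,0,0]],[30,[0,0,0],[0,0,0]]]'

```text
clock: 31.35
position: [0.534, 0.0394, 0.054]
tcp_rot: [0.001, 0.707, 0.707, 0.001]
wrist_force: [-1.2, -1.0, 6.6]
opening: 0.0464
```

Run:
```python
from h import *
st()
```

```text
t31.35 pos [0.534  0.0394 0.054 ] yawY -0.00 tilt [ 2.1e-03 -4.0e-04 -1.0e+00] F [-1.2 -1.   6.6] M [-0.18  0.31  0.03] open 0.0464 j [-0.06  0.48  1.82 -0.    0.84 -0.05]
```

Emit:
drive_tool --targets '[[63,[0,0,0],[0,0,0]],[63,[0,0,0],[0,0,0]],[63,[0,0,0],[0,0,0]],[63,[0,0,-0.4],[0,0,0]],[63,[0,0,-0.8],[0,0,0]],[63,[0,0,-0.9],[0,0,0]],[63,[0,0,-0.9],[0,0,-1]],[63,[0,0,0],[0,0,-1]],[63,[0,0,0],[0,0,-1]],[63,[0,0,0],[0,0,-1]],[63,[0,0,0],[0,0,-1]],[63,[0,0,0],[0,0,-1]]]'

```text
clock: 32.55
position: [0.5328, 0.0396, 0.2026]
tcp_rot: [-0.0, 0.452, 0.892, -0.0]
wrist_force: [0.4, -0.0, -0.7]
opening: 0.0551
```

Emit:
drive_tool --targets '[[63,[0,0,0],[0,0,-1]],[63,[0,0,0],[0,0,-1]],[63,[0,0,0],[0,0,-1]],[63,[0,0,0],[0,0,-1]],[63,[0,0,0],[0,0,-1]],[63,[0,0,0],[0,0,-1]],[63,[0,0,0],[0,0,-1]],[63,[0,0,0],[0,0,-1]],[63,[0,0,0],[0,0,-1]],[63,[0.64,0.58,0],[0,0,0]],[63,[0.63,0.58,0],[0,0,0]],[63,[0,0,0],[0,0,0]]]'

```text
clock: 33.75
position: [0.4646, 0.0999, 0.202]
tcp_rot: [-0.002, -0.001, 1.0, 0.0]
wrist_force: [0.6, -0.4, -1.2]
opening: 0.0556
```

Run:
```python
from h import *
to((.470,.0976,.066)); s=capture('side');t=capture('top');jars(t)
cv2.imwrite('pics/c9.png',np.vstack([crop(s,250,205,160,75,5),np.hstack([crop(t,250,200,160,45,5)])]))
```

```text
t33.75 pos [0.4646 0.0999 0.202 ] yawY 90.11 tilt [-0.0047  0.001  -1.    ] F [ 0.6 -0.4 -1.2] M [ 0.04 -0.03 -0.01] open 0.0556 j [ 0.07  0.2   1.79  0.    1.15 -1.51]
(0.47, 0.0976, 0.066) shift units [-0.121 -0.048  2.719]
```

View pics/c9.png

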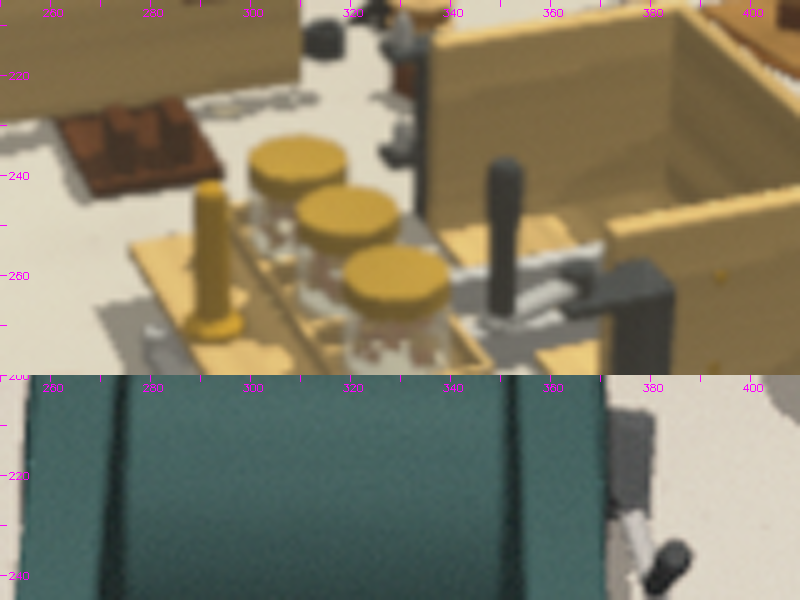

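Emit:
drive_tool --targets '[[70,[0,0,0.8],[0,0,0]],[70,[0,0,0.8],[0,0,0]],[70,[0,0,0.7],[0,0,0]],[70,[0,0,0.42],[0,0,0]],[70,[0,0,0],[0,0,0]],[0,[0,0,0],[0,0,0]],[0,[0,0,0],[0,0,0]],[0,[0,0,0],[0,0,0]],[0,[0,0,0],[0,0,0]],[0,[0,0,0],[0,0,0]],[0,[0,0,0],[0,0,0]],[0,[0,0,0],[0,0,0]]]'

```text
clock: 35.05
position: [0.4696, 0.0976, 0.067]
tcp_rot: [0.0, 0.0, 1.0, -0.0]
wrist_force: [0.0, -0.1, 4.2]
opening: 0.0156
```

Emit:
drive_tool --targets '[[0,[0,0,0],[0,0,0]],[0,[0,0,0],[0,0,0]],[0,[0,0,0],[0,0,0]]]'

```text
clock: 35.35
position: [0.4696, 0.0976, 0.067]
tcp_rot: [0.0, 0.0, 1.0, -0.0]
wrist_force: [-1.0, -0.1, 6.7]
opening: 0.0152
```

Run:
```python
from h import *
st()
```

```text
t35.35 pos [0.4696 0.0976 0.067 ] yawY 90.00 tilt [ 4.e-04 -1.e-04 -1.e+00] F [-1.  -0.1  6.7] M [-0.06  0.23 -0.01] open 0.0152 j [ 0.06  0.4   1.93 -0.    0.81 -1.51]
```

Emit:
drive_tool --targets '[[0,[-0.1,0,0],[0,0,0]],[0,[-0.1,0,0],[0,0,0]],[0,[-0.15,0,0],[0,0,0]],[0,[-0.15,0,0],[0,0,0]],[0,[-0.15,0,0],[0,0,0]],[0,[-0.15,0,0],[0,0,0]],[0,[-0.15,0,0],[0,0,0]],[0,[-0.15,0,0],[0,0,0]],[0,[-0.15,0,0],[0,0,0]],[0,[-0.15,0,0],[0,0,0]],[0,[0,0,0],[0,0,0]],[0,[0,0,0],[0,0,0]]]'

```text
clock: 36.55
position: [0.5405, 0.0976, 0.067]
tcp_rot: [0.001, 0.0, 1.0, -0.0]
wrist_force: [0.9, -0.3, 5.1]
opening: 0.0154
```

Run:
```python
from h import *
st()
```

```text
t36.55 pos [0.5405 0.0976 0.067 ] yawY 90.00 tilt [ 2.e-03 -1.e-04 -1.e+00] F [ 0.9 -0.3  5.1] M [-0.11 -0.23  0.  ] open 0.0154 j [ 0.05  0.48  1.78 -0.    0.88 -1.52]
```

Emit:
drive_tool --targets '[[0,[-0.15,0,0],[0,0,0]],[0,[-0.15,0,0],[0,0,0]],[0,[-0.15,0,0],[0,0,0]],[0,[-0.15,0,0],[0,0,0]],[0,[-0.15,0,0],[0,0,0]],[0,[-0.15,0,0],[0,0,0]],[0,[-0.15,0,0],[0,0,0]],[0,[-0.15,0,0],[0,0,0]],[0,[-0.15,0,0],[0,0,0]],[0,[-0.15,0,0],[0,0,0]],[0,[-0.15,0,0],[0,0,0]],[0,[0,0,0],[0,0,0]]]'

```text
clock: 37.75
position: [0.6225, 0.0975, 0.067]
tcp_rot: [0.0, 0.0, 1.0, -0.0]
wrist_force: [0.0, -1.1, 6.1]
opening: 0.0156
```

Emit:
drive_tool --targets '[[0,[-0.08,0,0],[0,0,0]],[0,[-0.08,0,0],[0,0,0]],[0,[-0.08,0,0],[0,0,0]],[0,[0,0,0],[0,0,0]],[0,[0,0,0],[0,0,0]]]'

```text
clock: 38.25
position: [0.6344, 0.0975, 0.067]
tcp_rot: [0.001, 0.0, 1.0, -0.0]
wrist_force: [1.3, -1.9, 4.2]
opening: 0.0152
```

Run:
```python
from h import *
st()
```

```text
t38.25 pos [0.6344 0.0975 0.067 ] yawY 90.00 tilt [ 1.2e-03 -2.0e-04 -1.0e+00] F [ 1.3 -1.9  4.2] M [-0.14 -0.26  0.01] open 0.0152 j [ 0.05  0.58  1.57 -0.    1.   -1.53]
```

Emit:
drive_tool --targets '[[0,[-0.06,0,0],[0,0,0]],[0,[-0.04,0,0],[0,0,0]],[0,[0,0,0],[0,0,0]],[0,[0,0,0],[0,0,0]]]'

```text
clock: 38.65
position: [0.6345, 0.0974, 0.0669]
tcp_rot: [-0.004, -0.0, 1.0, -0.0]
wrist_force: [-10.0, -0.8, 17.0]
opening: 0.0156
```

Emit:
drive_tool --targets '[[0,[-0.06,0,0],[0,0,0]],[0,[0,0,0],[0,0,0]],[0,[0,0,0],[0,0,0]]]'

```text
clock: 38.95
position: [0.6347, 0.0974, 0.0668]
tcp_rot: [-0.006, -0.0, 1.0, -0.0]
wrist_force: [-15.8, -1.6, 22.5]
opening: 0.0156
```

Run:
```python
from h import *
st()
```

```text
t38.95 pos [0.6347 0.0974 0.0668] yawY 90.01 tilt [-1.290e-02 -8.000e-04 -9.999e-01] F [-15.8  -1.6  22.5] M [-0.23  2.56 -0.05] open 0.0156 j [ 0.04  0.59  1.55 -0.    1.02 -1.53]
```

Emit:
drive_tool --targets '[[0,[0.14,0,0],[0,0,0]],[0,[0,0,0],[0,0,0]],[50,[0,0,0],[0,0,0]],[50,[0,0,0],[0,0,0]],[50,[0,0,0],[0,0,0]],[50,[0,0,-0.5],[0,0,0]],[50,[0,0,-0.9],[0,0,0]],[50,[0,0,-0.9],[0,0,0]],[80,[0,0,-0.9],[0,0,0]],[80,[0.8,0,-0.3],[0,0,0]],[80,[0.8,0,0],[0,0,0]],[80,[0.8,0,0],[0,0,0]]]'

```text
clock: 40.15
position: [0.5139, 0.0977, 0.242]
tcp_rot: [0.0, 0.0, 1.0, 0.0]
wrist_force: [-0.1, 0.1, 0.1]
opening: 0.0696
```

Emit:
drive_tool --targets '[[80,[0,0.9,0],[0,0,0]],[80,[0,0.9,0],[0,0,0]],[80,[0,0.9,0],[0,0,0]],[80,[0,0.9,0],[0,0,0]],[80,[0,0.9,0],[0,0,0]],[80,[0,0.8,0],[0,0,0]],[80,[0,0,0],[0,0,1]],[80,[0,0,0],[0,0,1]],[80,[0,0,0],[0,0,1]],[80,[0,0,0],[0,0,1]],[80,[0,0,0],[0,0,1]],[80,[0,0,0],[0,0,1]]]'

```text
clock: 41.35
position: [0.5146, 0.3626, 0.2409]
tcp_rot: [-0.001, 0.311, 0.95, -0.001]
wrist_force: [-0.7, 0.5, -0.3]
opening: 0.0703
```

Emit:
drive_tool --targets '[[80,[0,0,0],[0,0,1]],[80,[0,0,0],[0,0,1]],[80,[0,0,0],[0,0,1]],[80,[0,0,0],[0,0,1]],[80,[0,0,0],[0,0,1]],[80,[0,0,0],[0,0,1]],[80,[0,0,0],[0,0,1]],[80,[0,0,0],[0,0,1]],[80,[0,0,0],[0,0,1]],[80,[0,0,0],[0,0,1]],[80,[0,0,0],[0,0,1]],[80,[0,0,0],[0,0,1]]]'

```text
clock: 42.55
position: [0.5146, 0.3626, 0.241]
tcp_rot: [-0.0, 0.81, 0.586, -0.001]
wrist_force: [-0.1, 0.9, 0.4]
opening: 0.0705
```

Emit:
drive_tool --targets '[[80,[0,0,0],[0,0,1]],[80,[0,0,0],[0,0,1]],[80,[0,0,0],[0,0,1]],[80,[0,0,0],[0,0,1]],[80,[0,0,0],[0,0,1]],[80,[0,0,0],[0,0,1]],[80,[0,0,0],[0,0,1]],[80,[0,0,0],[0,0,1]],[80,[0,0,0],[0,0,1]],[80,[0,0,0],[0,0,1]],[80,[0,0,0],[0,0,1]],[80,[0,0,0],[0,0,1]]]'

```text
clock: 43.75
position: [0.5146, 0.3625, 0.241]
tcp_rot: [0.0, 1.0, -0.002, -0.001]
wrist_force: [-0.1, 0.3, -0.3]
opening: 0.0704
```

Run:
```python
from h import *
to((.501,.365,.2),(.501,.365,.105));t=capture('top');s=capture('side')
cv2.imwrite('pics/top3.png',t[:,:,::-1]);cv2.imwrite('pics/side3.png',s[:,:,::-1])
cv2.imwrite('pics/c10.png',np.vstack([crop(s,225,140,200,75,4),crop(t,220,140,200,75,4)]))
```

```text
t43.75 pos [0.5146 0.3625 0.241 ] yawY -90.25 tilt [-1.3e-03 -6.0e-04 -1.0e+00] F [-0.1  0.3 -0.3] M [-0.02  0.19 -0.03] open 0.0704 j [0.5  0.39 1.42 0.   1.34 2.08]
(0.501, 0.365, 0.2) shift units [-0.271 -0.049  0.82 ]
(0.501, 0.365, 0.105) shift units [ 2.0e-03 -1.0e-03  1.9e+00]
```

View pics/c10.png

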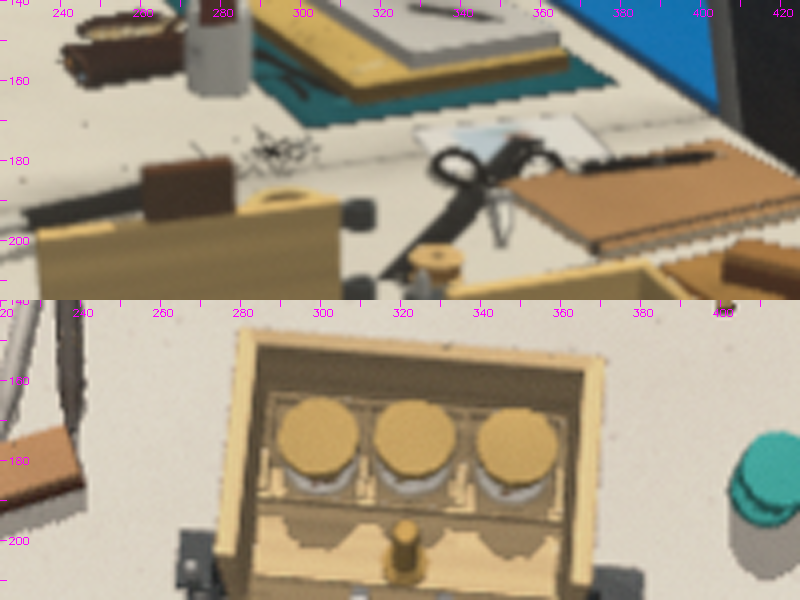

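Emit:
drive_tool --targets '[[50,[-0.24,-0.05,0],[0,0,0.36]],[50,[0,0,0.8],[0,0,0]],[50,[0,0,0.8],[0,0,0]],[50,[0,0,0.6],[0,0,0]],[50,[0,0,0.5],[0,0,0]],[50,[0,0,0],[0,0,0]],[50,[0,0,0],[0,0,0]],[0,[0,0,0],[0,0,0]],[0,[0,0,0],[0,0,0]],[0,[0,0,0],[0,0,0]],[0,[0,0,0],[0,0,0]],[0,[0,0,0],[0,0,0]]]'

```text
clock: 45.05
position: [0.5035, 0.3654, 0.1076]
tcp_rot: [-0.0, 1.0, -0.019, 0.001]
wrist_force: [-0.9, 0.2, 4.9]
opening: 0.0157
```

Emit:
drive_tool --targets '[[0,[0,0,0],[0,0,0]],[0,[0,0,0],[0,0,0]],[0,[0,0,0],[0,0,0]]]'

```text
clock: 45.35
position: [0.5035, 0.3654, 0.1076]
tcp_rot: [-0.0, 1.0, -0.019, 0.001]
wrist_force: [-0.1, -0.7, 6.3]
opening: 0.0158
```

Run:
```python
from h import *
st()
```

```text
t45.35 pos [0.5035 0.3654 0.1076] yawY -92.16 tilt [ 1.3e-03  7.0e-04 -1.0e+00] F [-0.1 -0.7  6.3] M [-0.09  0.23 -0.01] open 0.0158 j [ 0.52  0.51  1.58 -0.    1.05  2.13]
```

Emit:
drive_tool --targets '[[0,[0,0,-0.15],[0,0,0]],[0,[0,0,-0.2],[0,0,0]],[0,[0,0,-0.25],[0,0,0]],[0,[0,0,-0.3],[0,0,0]],[0,[0,0,-0.4],[0,0,0]],[0,[0,0,-0.4],[0,0,0]],[0,[0,0,-0.4],[0,0,0]],[0,[0,0,-0.4],[0,0,0]],[0,[0,0,-0.2],[0,0,0]],[0,[0,0,0],[0,0,0]],[0,[0,0,0],[0,0,0]]]'

```text
clock: 46.45
position: [0.5026, 0.3649, 0.2413]
tcp_rot: [0.0, 1.0, -0.019, -0.0]
wrist_force: [-0.1, -0.7, -2.8]
opening: 0.0159
```

Run:
```python
from h import *
st()
```

```text
t46.45 pos [0.5026 0.3649 0.2413] yawY -92.17 tilt [-5.e-04 -4.e-04 -1.e+00] F [-0.1 -0.7 -2.8] M [ 0.    0.18 -0.03] open 0.0159 j [ 0.52  0.37  1.44 -0.    1.33  2.13]
```

Emit:
drive_tool --targets '[[0,[0,0,0],[0,0,-0.5]],[0,[0,0,0],[0,0,-0.9]],[0,[0,0,0],[0,0,-0.9]],[0,[0,0,0],[0,0,-0.9]],[0,[0,0,0],[0,0,-0.9]],[0,[0,0,0],[0,0,-0.9]],[0,[0,0,0],[0,0,-0.9]],[0,[0,0,0],[0,0,-0.9]],[0,[0,0,0],[0,0,-0.9]],[0,[0,0,0],[0,0,-0.9]],[0,[0,0,0],[0,0,-0.9]],[0,[0,0,0],[0,0,-0.9]]]'

```text
clock: 47.65
position: [0.5021, 0.3646, 0.2399]
tcp_rot: [0.0, 0.864, 0.503, -0.002]
wrist_force: [-0.4, 0.1, -2.9]
opening: 0.0158
```

Emit:
drive_tool --targets '[[0,[0,0,0],[0,0,-0.9]],[0,[0,0,0],[0,0,-0.9]],[0,[0,0,0],[0,0,-0.9]],[0,[0,0,0],[0,0,-0.9]],[0,[0,0,0],[0,0,-0.9]],[0,[0,0,0],[0,0,-0.46]],[0,[0,0,0],[0,0,0]],[0,[0,0,0],[0,0,0]],[0,[0,0,0],[0,0,0]]]'

```text
clock: 48.55
position: [0.5027, 0.365, 0.241]
tcp_rot: [-0.0, 0.708, 0.707, -0.001]
wrist_force: [0.2, -0.1, -3.6]
opening: 0.0154
```

Run:
```python
from h import *
to((.53,.0965,.2413))
```

```text
t48.55 pos [0.5027 0.365  0.241 ] yawY -0.07 tilt [-9.e-04 -6.e-04 -1.e+00] F [ 0.2 -0.1 -3.6] M [-0.12  0.06  0.01] open 0.0154 j [ 0.52  0.37  1.44 -0.    1.33  0.52]
(0.53, 0.0965, 0.2413) shift units [-5.368e+00  5.520e-01 -3.000e-03]
```

Emit:
drive_tool --targets '[[0,[-0.5,0.1,0],[0,0,0]],[0,[-0.7,0.1,0],[0,0,0]],[0,[-0.7,0.1,0],[0,0,0]],[0,[-0.7,0.1,0],[0,0,0]],[0,[-0.7,0.1,0],[0,0,0]],[0,[-0.7,0.05,0],[0,0,0]],[0,[-0.7,0,0],[0,0,0]],[0,[-0.45,0,0],[0,0,0]],[0,[-0.22,0,0],[0,0,0]],[0,[0,0,0.3],[0,0,0]],[0,[0,0,0.5],[0,0,0]],[0,[0,0,0.5],[0,0,0]]]'

```text
clock: 49.75
position: [0.5311, 0.0971, 0.1765]
tcp_rot: [0.0, 0.707, 0.707, 0.001]
wrist_force: [0.0, 0.7, -3.4]
opening: 0.0156
```

Emit:
drive_tool --targets '[[0,[0,0,0.35],[0,0,0]],[0,[0,0,0.19],[0,0,0]],[0,[0,0,0],[0,0,0]],[0,[0,0,0],[0,0,0]],[0,[0,0,0],[0,0,0]]]'

```text
clock: 50.25
position: [0.5314, 0.0968, 0.1507]
tcp_rot: [0.001, 0.707, 0.707, 0.001]
wrist_force: [0.5, 0.4, -2.0]
opening: 0.0159
```

Run:
```python
from h import *
st();t=capture('top');s=capture('side')
cv2.imwrite('pics/top4.png',t[:,:,::-1]);cv2.imwrite('pics/side4.png',s[:,:,::-1])
cv2.imwrite('pics/c11.png',np.hstack([crop(s,290,165,50,75,8),crop(t,250,190,50,75,8)]))
```

```text
t50.25 pos [0.5314 0.0968 0.1507] yawY -0.00 tilt [ 2.1e-03  1.0e-04 -1.0e+00] F [ 0.5  0.4 -2. ] M [-0.08  0.09  0.  ] open 0.0159 j [ 0.05  0.35  1.73 -0.    1.06  0.05]
```

View pics/c11.png

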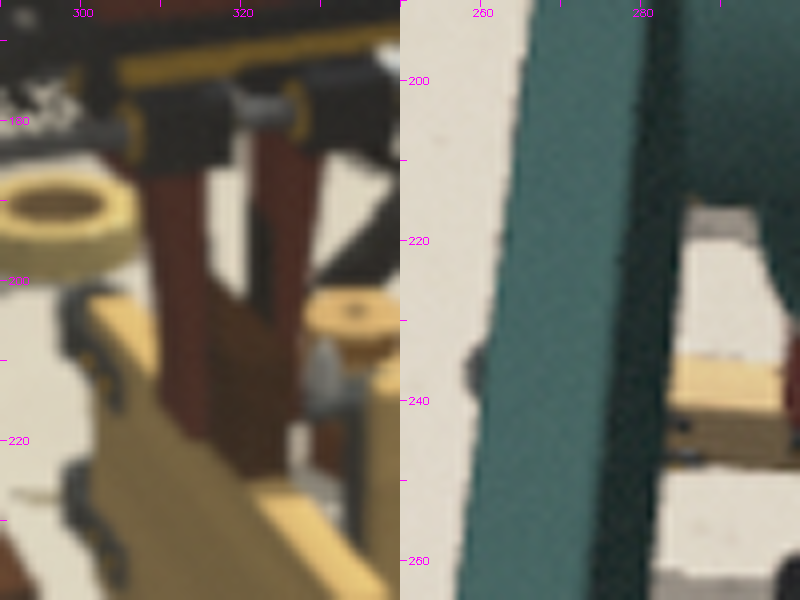

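Run:
```python
from h import *
D=np.array([.5314,.0968-.0035,.0536])
for m in((-.007,.1,.092),(.007,.1,.092),(-.011,.115,.086),(-.011,.115,.068),(-.011,.115,.03),(-.011,.115,.012),(.008,.03,.092),(.008,-.03,.092)): print(m,proj('side',D+m)[0].round(1),proj('top',D+m)[0].round(1))
for y in(.208,.2085):
  for z in(.056,.040,.096,.112):print(z,proj('side',[.603,y,z])[0].round(1),proj('top',[.603,y,z])[0].round(1))
s=cv2.imread('pics/side0.png')[:,:,::-1];t=cv2.imread('pics/top0.png')[:,:,::-1]
cv2.imwrite('pics/c12.png',np.hstack([crop(s,305,195,40,60,10),crop(t,255,185,40,60,10)]))
```

```text
(-0.007, 0.1, 0.092) [300.1 201.6] [269.4 238.3]
(0.007, 0.1, 0.092) [305.9 200.7] [270.1 231.7]
(-0.011, 0.115, 0.086) [296.4 201.8] [262.3 240.1]
(-0.011, 0.115, 0.068) [296.6 208.9] [263.2 241.7]
(-0.011, 0.115, 0.03) [296.9 223.7] [265.  244.9]
(-0.011, 0.115, 0.012) [297.  230.6] [265.8 246.3]
(0.008, 0.03, 0.092) [316.8 212.8] [303.7 234. ]
(0.008, -0.03, 0.092) [326.7 224.1] [332.6 236.3]
0.056 [329.7 228.9] [270.1 211.6]
0.04 [329.7 234.8] [270.8 213.3]
0.096 [329.9 213.8] [268.5 207.1]
0.112 [329.9 207.7] [267.8 205.3]
0.056 [329.7 228.8] [269.9 211.6]
0.04 [329.6 234.7] [270.5 213.2]
0.096 [329.8 213.8] [268.3 207.1]
0.112 [329.8 207.6] [267.6 205.2]
```

View pics/c12.png

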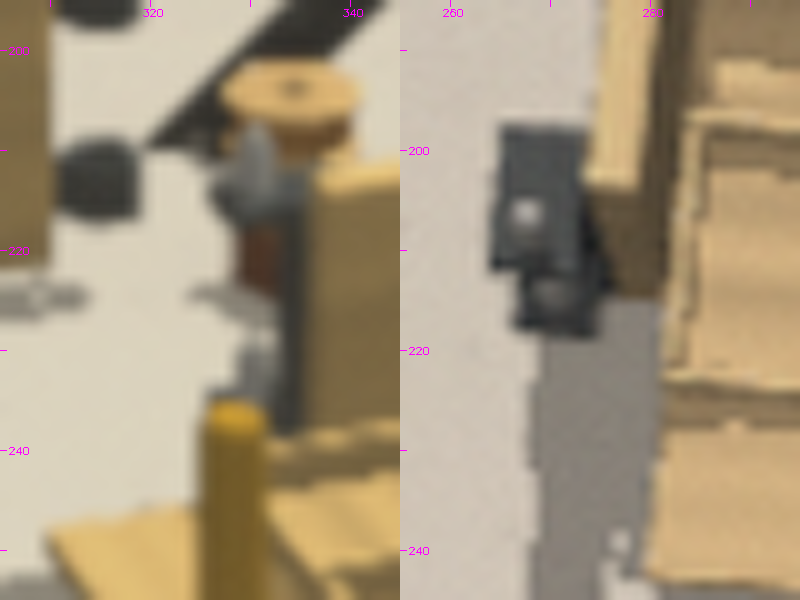

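Emit:
drive_tool --targets '[[0,[0,0.15,0],[0,0,0]],[0,[0,0.2,0],[0,0,0]],[0,[0,0.2,0],[0,0,0]],[0,[0,0.2,0],[0,0,0]],[0,[0,0.2,0],[0,0,0]],[0,[0,0.15,0],[0,0,0]],[0,[0,0.15,0],[0,0,0]],[0,[0,0.1,0],[0,0,0]],[0,[0,0.09,0],[0,0,0]],[0,[0,0,0],[0,0,0]],[0,[0,0,0],[0,0,0]],[0,[0,0,0],[0,0,0]]]'

```text
clock: 51.55
position: [0.602, 0.0966, 0.1496]
tcp_rot: [-0.0, 0.707, 0.707, -0.0]
wrist_force: [-0.7, -0.0, -2.8]
opening: 0.0157
```

Run:
```python
from h import *
st();s=capture('side');cv2.imwrite('pics/c13.png',crop(s,300,160,80,60,10))
```

```text
t51.55 pos [0.602  0.0966 0.1496] yawY -0.01 tilt [-4.e-04 -1.e-04 -1.e+00] F [-0.7 -0.  -2.8] M [-0.13  0.13  0.03] open 0.0157 j [ 0.05  0.44  1.57 -0.    1.13  0.05]
```

Emit:
drive_tool --targets '[[0,[0.01,0.03,0],[0,0,0]],[0,[0,0,0.08],[0,0,0]],[0,[0,0,0.08],[0,0,0]],[0,[0,0,0.06],[0,0,0]],[0,[0,0,0],[0,0,0]],[0,[0,0,0],[0,0,0]]]'

```text
clock: 52.2
position: [0.6032, 0.0974, 0.138]
tcp_rot: [-0.001, 0.707, 0.707, -0.001]
wrist_force: [-3.7, 1.2, -3.5]
opening: 0.0158
```

Run:
```python
from h import *
st()
```

```text
t52.20 pos [0.6032 0.0974 0.138 ] yawY -0.00 tilt [-1.7e-03  3.0e-04 -1.0e+00] F [-3.7  1.2 -3.5] M [0.13 0.93 0.38] open 0.0158 j [0.05 0.46 1.58 0.   1.11 0.05]
```

Emit:
drive_tool --targets '[[0,[0,-0.03,0],[0,0,0]],[0,[0,0,0.06],[0,0,0]],[0,[0,0,0.06],[0,0,0]],[0,[0,0,0],[0,0,0]],[0,[0,0,0],[0,0,0]]]'

```text
clock: 52.7
position: [0.6025, 0.0971, 0.1325]
tcp_rot: [0.0, 0.707, 0.707, 0.0]
wrist_force: [-2.7, 1.3, -2.7]
opening: 0.0163
```

Run:
```python
from h import *
st()
```

```text
t52.70 pos [0.6025 0.0971 0.1325] yawY -0.01 tilt [ 1.e-04  0.e+00 -1.e+00] F [-2.7  1.3 -2.7] M [0.1  0.77 0.33] open 0.0163 j [0.05 0.46 1.59 0.   1.09 0.05]
```

Emit:
drive_tool --targets '[[0,[0,-0.02,0.06],[0,0,0]],[0,[0,0,0.05],[0,0,0]],[0,[0,0,0.05],[0,0,0]],[0,[0,0,0],[0,0,0]],[0,[0,0,0],[0,0,0]],[0,[0,0,0],[0,0,0]]]'

```text
clock: 53.3
position: [0.6021, 0.0969, 0.1252]
tcp_rot: [0.001, 0.707, 0.707, 0.0]
wrist_force: [-1.4, -1.9, 5.3]
opening: 0.0157
```

Run:
```python
from h import *
st()
```

```text
t53.30 pos [0.6021 0.0969 0.1252] yawY -0.01 tilt [ 1.4e-03 -3.0e-04 -1.0e+00] F [-1.4 -1.9  5.3] M [-0.03  0.66  0.17] open 0.0157 j [ 0.05  0.47  1.59 -0.    1.07  0.05]
```

Emit:
drive_tool --targets '[[0,[0,0,0.03],[0,0,0]],[0,[0,0,0.03],[0,0,0]],[0,[0,0,0],[0,0,0]],[0,[0,0,0],[0,0,0]]]'

```text
clock: 53.7
position: [0.6025, 0.0969, 0.1251]
tcp_rot: [0.001, 0.707, 0.707, 0.001]
wrist_force: [-8.3, -2.3, 25.5]
opening: 0.016
```

Run:
```python
from h import *
st()
```

```text
t53.70 pos [0.6025 0.0969 0.1251] yawY -0.00 tilt [ 3.1e-03 -4.0e-04 -1.0e+00] F [-8.3 -2.3 25.5] M [-0.32  2.    0.15] open 0.0160 j [ 0.05  0.47  1.6  -0.    1.07  0.05]
```

Emit:
drive_tool --targets '[[0,[0,0,-0.06],[0,0,0]],[0,[0,0,0],[0,0,0]],[50,[0,0,0],[0,0,0]],[50,[0,0,0],[0,0,0]],[50,[0,0,0],[0,0,0]],[50,[0,0,0],[0,0,0]],[50,[0,0,-0.4],[0,0,0]],[50,[0,0,-0.8],[0,0,0]],[50,[0,0,-0.8],[0,0,0]],[50,[0,0,0],[0,0,0]],[50,[0,0,0],[0,0,0]]]'

```text
clock: 54.8
position: [0.6022, 0.0971, 0.2256]
tcp_rot: [0.001, 0.707, 0.707, 0.001]
wrist_force: [-0.4, -1.1, 0.2]
opening: 0.044
```

Run:
```python
from h import *
st();s=capture('side');t=capture('top')
cv2.imwrite('pics/c14.png',np.vstack([crop(s,285,185,160,75,5),crop(t,250,190,160,45,5)]))
```

```text
t54.80 pos [0.6022 0.0971 0.2256] yawY -0.01 tilt [ 0.0024  0.     -1.    ] F [-0.4 -1.1  0.2] M [-0.09  0.12 -0.01] open 0.0440 j [ 0.05  0.37  1.49 -0.    1.28  0.05]
```

View pics/c14.png

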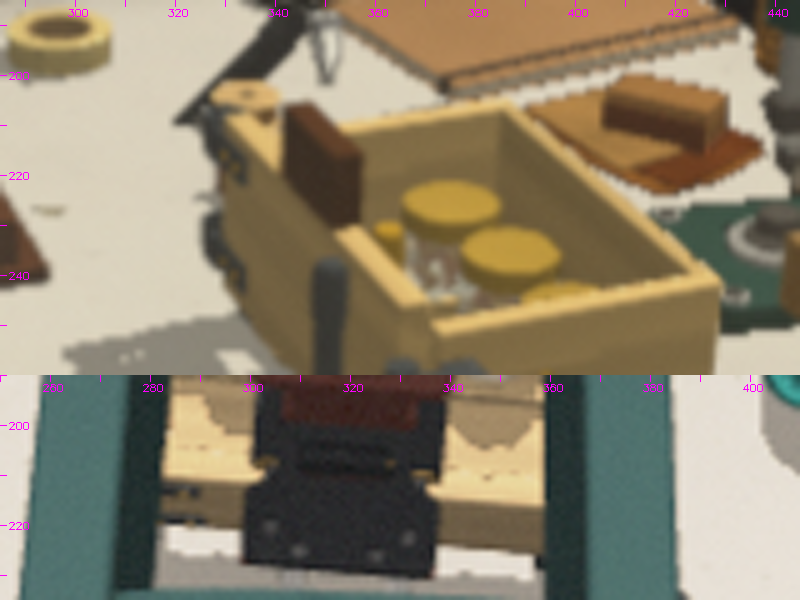

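Emit:
drive_tool --targets '[[60,[0,0,0],[0,0,-0.917]],[60,[0,0,0],[0,0,-0.917]],[60,[0,0,0],[0,0,-0.917]],[60,[0,0,0],[0,0,-0.917]],[60,[0,0,0],[0,0,-0.917]],[60,[0,0,0],[0,0,-0.917]],[60,[0,0,0],[0,0,-0.917]],[60,[0,0,0],[0,0,-0.917]],[60,[0,0,0],[0,0,-0.917]],[60,[0,0,0],[0,0,-0.917]],[60,[0,0,0],[0,0,0]],[60,[0,0,0],[0,0,0]]]'

```text
clock: 56.1
position: [0.6006, 0.097, 0.2232]
tcp_rot: [-0.001, 0.302, 0.953, -0.0]
wrist_force: [0.3, -0.6, 1.1]
opening: 0.0527
```

Emit:
drive_tool --targets '[[60,[-0.22,-0.72,0],[0,0,0]],[60,[-0.22,-0.72,0],[0,0,0]],[60,[-0.22,-0.72,0],[0,0,0]],[60,[-0.01,-0.71,0],[0,0,0]],[60,[0,0,0],[0,0,0]],[60,[0,0,0],[0,0,0]],[60,[0,0,0],[0,0,0]]]'

```text
clock: 56.8
position: [0.5471, -0.039, 0.2246]
tcp_rot: [0.0, 0.301, 0.954, 0.0]
wrist_force: [-0.3, 0.6, -0.7]
opening: 0.0526
```

Run:
```python
from h import *
P=np.array([.588,-.027])
k=lambda d,z=.138:(*(P+.042*np.array([-np.sin(np.radians(d)),np.cos(np.radians(d))])).round(4),z)
to((.547,-.0395,.225),(.547,-.0395,.138),*[k(d) for d in(92,77,62,47,32,17,2,-6)])
```

```text
t56.80 pos [ 0.5471 -0.039   0.2246] yawY 54.97 tilt [ 3.e-04  4.e-04 -1.e+00] F [-0.3  0.6 -0.7] M [-0.05 -0.03  0.01] open 0.0526 j [-0.2   0.28  1.62  0.    1.24 -1.16]
(0.547, -0.0395, 0.225) shift units [-0.004 -0.009 -0.009]
(0.547, -0.0395, 0.138) shift units [-0.00e+00 -1.00e-03  1.74e+00]
(np.float64(0.546), np.float64(-0.0285), 0.138) shift units [0.143 0.169 0.   ]
(np.float64(0.5471), np.float64(-0.0176), 0.138) shift units [0.107 0.191 0.   ]
(np.float64(0.5509), np.float64(-0.0073), 0.138) shift units [0.056 0.212 0.   ]
(np.float64(0.5573), np.float64(0.0016), 0.138) shift units [-0.003  0.219  0.   ]
(np.float64(0.5657), np.float64(0.0086), 0.138) shift units [-0.057  0.211  0.   ]
(np.float64(0.5757), np.float64(0.0132), 0.138) shift units [-0.111  0.19   0.   ]
(np.float64(0.5865), np.float64(0.015), 0.138) shift units [-0.156  0.153  0.   ]
(np.float64(0.5924), np.float64(0.0148), 0.138) shift units [-0.099  0.064  0.   ]
```

Descend, cage the knob, and follow the arc.

Emit:
drive_tool --targets '[[60,[0,0,0.6],[0,0,0]],[60,[0,0,0.6],[0,0,0]],[60,[0,0,0.53],[0,0,0]],[60,[0,0,0],[0,0,0]],[60,[0,0,0],[0,0,0]],[24,[0,0,0],[0,0,0]],[24,[0,0,0],[0,0,0]],[24,[0,0,0],[0,0,0]],[24,[0,0,0],[0,0,0]],[24,[0,0,0],[0,0,0]],[24,[0,0,0],[0,0,0]]]'

```text
clock: 57.9
position: [0.5467, -0.0397, 0.1383]
tcp_rot: [0.0, 0.301, 0.954, -0.0]
wrist_force: [-0.6, 0.6, -0.9]
opening: 0.0213
```

Emit:
drive_tool --targets '[[24,[0.14,0.17,0],[0,0,0]],[24,[0.11,0.19,0],[0,0,0]],[24,[0.06,0.21,0],[0,0,0]],[24,[0,0,0],[0,0,0]],[24,[0,0,0],[0,0,0]]]'

```text
clock: 58.4
position: [0.5508, -0.0071, 0.1383]
tcp_rot: [0.0, 0.3, 0.954, 0.0]
wrist_force: [0.5, -0.7, 0.0]
opening: 0.021
```

Run:
```python
from h import *
st()
```

```text
t58.40 pos [ 0.5508 -0.0071  0.1383] yawY 55.06 tilt [ 1.e-03 -2.e-04 -1.e+00] F [ 0.5 -0.7  0. ] M [-0.05 -0.01  0.01] open 0.0210 j [-0.14  0.38  1.71 -0.    1.05 -1.1 ]
```

Emit:
drive_tool --targets '[[24,[0,0.22,0],[0,0,0]],[24,[-0.06,0.21,0],[0,0,0]],[24,[-0.11,0.19,0],[0,0,0]],[24,[-0.155,0.155,0],[0,0,0]],[24,[-0.08,0.06,0],[0,0,0]],[24,[0,0,0],[0,0,0]],[24,[0,0,0],[0,0,0]]]'

```text
clock: 59.1
position: [0.5912, 0.015, 0.1381]
tcp_rot: [0.0, 0.301, 0.954, 0.0]
wrist_force: [-0.6, 0.6, 0.5]
opening: 0.0214
```

Run:
```python
from h import *
st()
```

```text
t59.10 pos [0.5912 0.015  0.1381] yawY 55.01 tilt [ 4.e-04 -1.e-04 -1.e+00] F [-0.6  0.6  0.5] M [-0.02  0.03 -0.01] open 0.0214 j [-0.09  0.43  1.62 -0.    1.08 -1.05]
```

Emit:
drive_tool --targets '[[24,[-0.05,0.034,0],[0,0,0]],[24,[-0.05,0.034,0],[0,0,0]],[24,[0,0,0],[0,0,0]],[24,[0,0,0],[0,0,0]]]'

```text
clock: 59.5
position: [0.5967, 0.0148, 0.1381]
tcp_rot: [-0.0, 0.301, 0.954, -0.0]
wrist_force: [-1.4, -2.0, -0.6]
opening: 0.0214
```

Emit:
drive_tool --targets '[[24,[-0.03,0.02,0],[0,0,0]],[24,[-0.03,0.02,0],[0,0,0]],[24,[0,0,0],[0,0,0]],[24,[0,0,0],[0,0,0]]]'

```text
clock: 59.9
position: [0.5977, 0.0144, 0.1376]
tcp_rot: [-0.002, 0.3, 0.954, -0.001]
wrist_force: [-7.5, -3.1, 2.9]
opening: 0.0212
```

Run:
```python
from h import *
st()
```

```text
t59.90 pos [0.5977 0.0144 0.1376] yawY 55.03 tilt [-0.0055 -0.0011 -1.    ] F [-7.5 -3.1  2.9] M [-0.55  1.18  0.02] open 0.0212 j [-0.09  0.44  1.6  -0.    1.1  -1.05]
```

Run:
```python
from h import *
s=capture('side');t=capture('top')
cv2.imwrite('pics/top5.png',t[:,:,::-1]);cv2.imwrite('pics/side5.png',s[:,:,::-1])
cv2.imwrite('pics/c15.png',np.hstack([crop(s,300,190,80,110,5),crop(t,320,190,80,110,5)]))
```

```text
(no output)
```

View pics/c15.png

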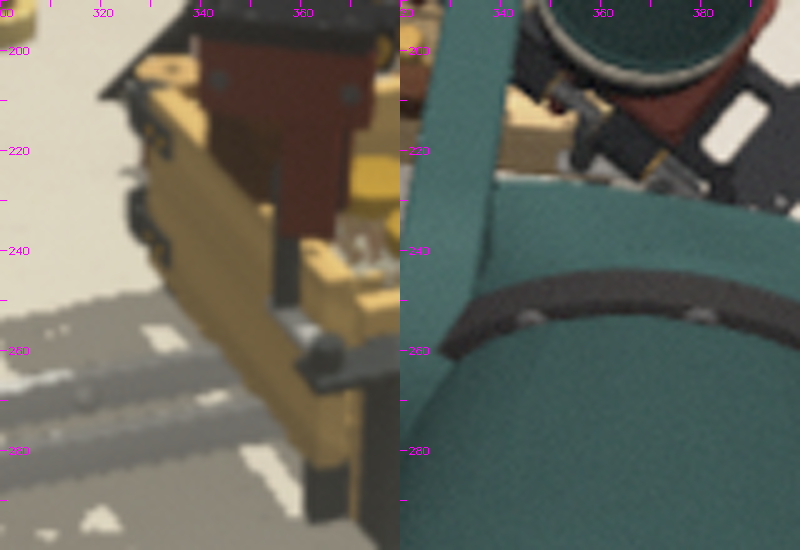

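Run:
```python
from h import *
for x in(.588,.592):
  P=np.array([x,-.0305])
  print('pivot',proj('side',[*P,.103])[0].round(1))
  for d in(-10,0,10,20):
    k=P+.042*np.array([-np.sin(np.radians(d)),np.cos(np.radians(d))]); print(x,d,proj('side',[[*k,.105],[*k,.137]]).round(1).tolist())
# original knob: base and top cols in side0
P=np.array([.547,-.043]);print('orig knob',proj('side',[[*P,.105],[*P,.165]]).round(1).tolist(), 'seen base (350,268) top (350.8,238)')
```

```text
pivot [366.1 259. ]
0.588 -10 [[361.0, 248.2], [361.6, 234.4]]
0.588 0 [[357.7, 248.7], [358.2, 234.8]]
0.588 10 [[354.5, 249.4], [355.0, 235.5]]
0.588 20 [[351.7, 250.4], [352.2, 236.5]]
pivot [368.  258.7]
0.592 -10 [[362.8, 247.9], [363.4, 234.1]]
0.592 0 [[359.4, 248.4], [360.0, 234.5]]
0.592 10 [[356.3, 249.1], [356.8, 235.2]]
0.592 20 [[353.5, 250.1], [354.0, 236.2]]
orig knob [[349.7, 264.7], [350.5, 237.4]] seen base (350,268) top (350.8,238)
```

Emit:
drive_tool --targets '[[24,[0.06,-0.01,0],[0,0,0]],[24,[0,0,0],[0,0,0]],[50,[0,0,0],[0,0,0]],[50,[0,0,0],[0,0,0]],[50,[0,0,0],[0,0,0]],[50,[0,0,-0.6],[0,0,0]],[50,[0,0,-0.9],[0,0,0]],[50,[0,0,-0.6],[0,0,0]],[50,[0,0,0],[0,0,0]],[50,[0,0,0],[0,0,0]]]'

```text
clock: 61.0
position: [0.5981, 0.0165, 0.2437]
tcp_rot: [0.001, 0.301, 0.954, 0.0]
wrist_force: [-1.0, 0.4, -0.3]
opening: 0.0439
```

Run:
```python
from h import *
st();s=capture('side');g=cv2.cvtColor(s,cv2.COLOR_RGB2GRAY)
for r in(226,230,234,238,242,246,250):
    c=[u for u in range(340,375) if g[r,u]<75];print(r,c)
s0=cv2.cvtColor(cv2.imread('pics/side0.png'),cv2.COLOR_BGR2GRAY)
for r in(240,246,252,258,264):print('orig',r,[u for u in range(335,365) if s0[r,u]<75])
```

```text
t61.00 pos [0.5981 0.0165 0.2437] yawY 55.02 tilt [ 0.0018  0.     -1.    ] F [-1.   0.4 -0.3] M [-0.08  0.03 -0.05] open 0.0439 j [-0.09  0.34  1.49  0.    1.31 -1.05]
226 [347, 348, 349, 350, 351, 352, 353, 354, 355, 356, 357, 358, 359, 360]
230 [351, 354, 355, 356, 357, 358, 359, 360]
234 [355, 356, 357, 358, 359]
238 [355, 356, 357, 358]
242 [355, 356, 357, 358, 359]
246 [354, 355, 356, 357, 358, 359]
250 [355, 356, 357, 358, 359]
orig 240 [347, 348, 349, 350, 351, 352, 353]
orig 246 [348, 349, 350, 351, 352, 353]
orig 252 [348, 349, 350, 351, 352]
orig 258 [349, 350, 351, 352]
orig 264 [348, 349, 350, 351, 352]
```

Emit:
drive_tool --targets '[[50,[0,0,0],[0,0,0.917]],[50,[0,0,0],[0,0,0.917]],[50,[0,0,0],[0,0,0.917]],[50,[0,0,0],[0,0,0.917]],[50,[0,0,0],[0,0,0.917]],[50,[0,0,0],[0,0,0.917]],[50,[0,0,0],[0,0,0.917]],[50,[0,0,0],[0,0,0.917]],[50,[0,0,0],[0,0,0.917]],[50,[0,0,0],[0,0,0.917]],[50,[0,-0.16,0],[0,0,0]],[50,[0,0,0],[0,0,0]]]'

```text
clock: 62.25
position: [0.5876, 0.0165, 0.2416]
tcp_rot: [-0.001, 0.706, 0.708, -0.001]
wrist_force: [0.0, -1.2, 0.4]
opening: 0.0439
```

Emit:
drive_tool --targets '[[50,[0,0,0.6],[0,0,0]],[50,[0,0,0.9],[0,0,0]],[50,[0,0,0.6],[0,0,0]],[50,[0,0,0],[0,0,0]],[50,[0,0,0],[0,0,0]],[28,[0,0,0],[0,0,0]],[28,[0,0,0],[0,0,0]],[28,[0,0,0],[0,0,0]],[28,[0,0,0],[0,0,0]]]'

```text
clock: 63.15
position: [0.5903, 0.0163, 0.1392]
tcp_rot: [0.001, 0.707, 0.707, 0.0]
wrist_force: [0.7, -0.8, -0.2]
opening: 0.0248
```

Run:
```python
from h import *
st()
```

```text
t63.15 pos [0.5903 0.0163 0.1392] yawY 0.00 tilt [ 1.7e-03 -3.0e-04 -1.0e+00] F [ 0.7 -0.8 -0.2] M [-0.07  0.03 -0.01] open 0.0248 j [-0.09  0.43  1.63 -0.    1.08 -0.09]
```

Emit:
drive_tool --targets '[[28,[0,0.04,0],[0,0,0]],[28,[0,0,0],[0,0,0]],[28,[0,0,0],[0,0,0]]]'

```text
clock: 63.45
position: [0.5918, 0.0163, 0.1382]
tcp_rot: [0.0, 0.707, 0.707, -0.0]
wrist_force: [-0.3, 0.4, 0.8]
opening: 0.0245
```

Emit:
drive_tool --targets '[[28,[0,0.04,0],[0,0,0]],[28,[0,0,0],[0,0,0]],[28,[0,0,0],[0,0,0]]]'

```text
clock: 63.75
position: [0.5921, 0.0163, 0.1379]
tcp_rot: [-0.001, 0.707, 0.707, -0.001]
wrist_force: [-5.8, -0.3, 3.3]
opening: 0.0251
```

Emit:
drive_tool --targets '[[28,[0,0.04,0],[0,0,0]],[28,[0,0,0],[0,0,0]],[28,[0,0,0],[0,0,0]]]'

```text
clock: 64.05
position: [0.5923, 0.0164, 0.1377]
tcp_rot: [-0.002, 0.707, 0.707, -0.002]
wrist_force: [-9.4, 0.2, 7.5]
opening: 0.0243
```

Emit:
drive_tool --targets '[[55,[0,0,0],[0,0,0]],[55,[0,0,0],[0,0,0]],[55,[0,0,0],[0,0,0]],[55,[0,0,0],[0,0,0]],[55,[0,0,-0.6],[0,0,0]],[55,[0,0,-0.9],[0,0,0]],[55,[0,0,-0.9],[0,0,0]],[55,[0,-0.8,0],[0,0,0]],[55,[0,-0.8,0],[0,0,0]],[55,[0,-0.8,0],[0,0,0]],[55,[0,0,0],[0,0,0]],[55,[0,0,0],[0,0,0]]]'

```text
clock: 65.25
position: [0.4758, 0.0163, 0.2587]
tcp_rot: [0.001, 0.707, 0.707, 0.001]
wrist_force: [0.4, 0.9, 0.1]
opening: 0.0484
```

Run:
```python
from h import *
st();s=capture('side');g=cv2.cvtColor(s,cv2.COLOR_RGB2GRAY)
for r in(226,232,238,244,250):print(r,[u for u in range(345,372) if g[r,u]<75])
s0=cv2.imread('pics/side5.png')[:,:,::-1]
d=lambda b:np.abs(s[b[1]:b[3],b[0]:b[2]].astype(int)-cv2.imread('pics/side0.png')[b[1]:b[3],b[0]:b[2],::-1]).mean()
print('slicker diff',d((225,230,242,262)),'spool diff',d((458,295,486,338)))
d2=np.abs(s[200:240,320:350].astype(int)-s0[200:240,320:350]).mean();print('hinge vs before latch',d2)
```

```text
t65.25 pos [0.4758 0.0163 0.2587] yawY -0.02 tilt [ 1.7e-03 -2.0e-04 -1.0e+00] F [0.4 0.9 0.1] M [-0.06  0.02 -0.01] open 0.0484 j [-0.11  0.14  1.72  0.    1.28 -0.11]
226 [347, 348, 349, 350, 351, 352, 353, 354, 355, 356, 357, 358, 359, 360]
232 [355, 356, 357, 358, 359, 360]
238 [355, 356, 357, 358]
244 [355, 356, 357, 358, 359]
250 [355, 356, 357, 358, 359]
slicker diff 9.41299019607843 spool diff 1.4720376522702103
hinge vs before latch 9.9075
```

Run:
```python
from h import *
s=capture('side');s0=cv2.imread('pics/side0.png')[:,:,::-1]
for im in(s0,s):
    b=im[230:263,222:245];m=(b[:,:,0].astype(int)-b[:,:,2]>25)&(b.sum(2)<220);v,u=np.nonzero(m);print('slicker',m.sum(),u.mean()+222,v.mean()+230)
# door top edge/knuckle rows now vs model of hung door
D=np.array([.602,.0969-.0035,.028])
a,bb=proj('side',[D+[-.007,-.1,.092],D+[.008,-.03,.129]]);print(a,bb)
p=proj('side',D+[0,-.1,.092])[0];c=int(p[0])
print('knuckle-end col profile',[int(x) for x in cv2.cvtColor(s,cv2.COLOR_RGB2GRAY)[195:225,332]], proj('side',D+[0,.09,.092])[0])
print(job_done())
```

```text
slicker 187 232.18716577540107 247.58288770053477
slicker 174 232.07471264367817 247.95977011494253
[364.69725286 245.60919692] [358.05443977 214.18679096]
knuckle-end col profile [173, 118, 71, 56, 53, 70, 147, 177, 172, 172, 164, 123, 121, 169, 183, 165, 133, 107, 94, 82, 69, 61, 68, 77, 70, 66, 78, 92, 98, 97] [333.39268885 208.69949545]
the job is handed in; nothing more can be done
None
```

The job is handed in at about 65 s on the robot's clock. As far as my checks show, every step was done as asked and in order; `job_done` gave no verdict.

- **Carrier and jars:** I drew the carrier out to its outer stop. All three yellow-lidded jars were present, and I stood each one upright in its own bay. The first jar caught on a fence several times (up to 33 N) before I shifted it in. Then I pushed the carrier home to a hard stop. The measured travel was 0.165 m, and a picture showed all three jars upright with the carrier home.
- **Door:** I lifted it from the stand, turned it and brought it in level. I lowered it onto both pins until it met a firm stop at the expected hung height. The picture showed it shut.
- **Latch:** I swung it across and pushed again until it met a hard stop. It held 9 N, while the latch itself moves at under 2 N. The knob stopped at x = 0.587, and my vision estimate for the pivot was 0.588.
- **Left alone:** the slicker is within half a pixel of where it started, and the picture patch around the spool is nearly unchanged.

**Disagreements:**
- Positions from the cameras read about 3.5 mm too low in y compared with the arm's own contacts, so I corrected for that.
- The knob in the side picture sits about 1 pixel (about 3°) short of the modelled closed position. I put this down to calibration, because the force check shows it at its stop.
- Two plain picture comparisons, one at the slicker and one at the hinge, differed by about 10 grey levels. I take that as shadows and the gripper in view. I checked the slicker by its position, but I did not check the hinge again after latching.

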